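# Pack up the grinding stall

### The arm

A 7-joint arm with a two-finger parallel gripper is mounted at the origin on the work surface. World frame = base frame: x ahead of the robot, y to its left, z up, the work surface at z = 0. Lengths are in m, angles in rad, forces in N, time in s.
With the tool pointing down it reaches from about 0.35 to 0.9 m from the base axis. Payload 7.2 kg.
Tool frame: the origin (TCP) lies midway between the tips of the shut fingers; the grasp point (between the pads) lies bot.tcp_to_grasp behind it (bot.tcp_to_grasp is the distance from the TCP to the grasp point, in m); z points along the fingers, y is the line along which they close (so a half turn about z gives the same grasp; the last joint's range is limited). The gripper opens to 85 mm and grips with 20 to 120 N. Pads are 22 mm wide; open, the fingers measure 114 mm over their backs; the gripper's body (76 mm by 85 mm) begins 54 mm behind the grasp point. The pads swing forward as they close: fully open they stand 13 mm farther back than shut.
Start: joints at [1.035, 0.411, -0.013, 1.596, 0.006, 1.134, -0.082], TCP at [0.282, -0.558, 0.231] pointing down, gripper open.
Joint ranges: [-2.95, 2.95], [-0.29, 1.99], [-1.47, 1.44], [0.14, 2.54], [-1.03, 4.17], [0.13, 1.85], [-2.86, 2.86]. Speed limits (rad/s): [2.39, 2.39, 3.01, 3.01, 3.14, 3.14, 3.14].

### API

Orientations are given as [roll, pitch, yaw] about the fixed x, y, z axes, in that order (R = Rz(yaw) Ry(pitch) Rx(roll)).
In Python, from rig import bot gives the robot as it stands.
- The arm moves only by the shell command python3 -m inch 'ROWS' [FORCE]. ROWS is JSON, one flat list of numbers, 7 for each row, row after row: the closure, from 0 (fully open) to 1 (shut), then the shift along the world's x, y, z in m, then the turn, a rotation vector about the world's x, y, z in units of 5 degrees (1.0 is 5 degrees). A call has 1 to 10 rows; each row is the pose to reach, as a shift and turn from the pose commanded when the call began; what a row does not reach only later rows make up. A row lasts 1/12 s, in which the tool goes at most 41.7 mm and 7.16 degrees, less where a joint would pass 70% of its speed; a pose out of reach is approached as far as the arm can. A call with a gripper value outside its range is refused whole. The fingers move at their own pace and stop on an object; FORCE is the grip in N (left out, the last holds). Time passes only in rows, so rows that repeat a pose let the fingers close. It gives the time, the measured TCP pose, the force, the opening and the grip force at its end, in the units of the state.
- bot.get_obs(): the state, without advancing time (a new reading comes with each control period).
- bot.get_image(name): name is "scene" or "top" or "wrist"; returns a dict with "color" (420x560x3 uint8, red, green, blue), "z_map" (420x560 float32, m along the optical axis (not along the pixel's ray), 0 where there is no reading), "camera_matrix" (3x3 intrinsics, pixels), "k1" (the pictures are not rectified: a ray, as slopes to the right and down, at radius r is drawn at 1 + k1 r^2 times it, then the intrinsics apply), "R" (3x3) and "t" (3): a world point X has camera coordinates R X + t; the wrist camera has in their place "hand_eye" (4x4, takes a point from camera to tool coordinates, whose origin is the TCP and whose axes are the flange's). Camera axes: x right, y down, z forward; pixel columns grow to the right and rows downward; lengths in m; the calibration is good to about 2 mm. A picture is of the moment at which its call begins: read the wrist's pose just before it.
- bot.finish_job(): hands the job in; it is judged then, once.
The state is a dict: "t": time; "joints": joint angles; "qvel": joint speeds; "joint_efforts": joint torques, N m; "eef_pos": TCP position; "tool_rot": TCP orientation; "wrist_force": force on the tool from outside, world axes, zero at the start; "wrist_torque": the same for the moment, N m; "width": opening from 0.0 (shut) to 1.0 (fully open); "gripper_force": force on a finger pad.
Only numpy, scipy, OpenCV 4.12 (cv2) and the standard library are available. Lean on these libraries where they do the work, as an engineer would, in place of code of your own. Each camera call takes 0.05 s, during which the arm holds its last target. There are 200 camera calls.

### The job

The grinding demonstration is over: first switch the grinder off at its toggle, pushing the lever right over to the far side, before lifting anything. Then press every measuring tool and the dressing stone that lies on the bench fully home and level in its own matching cutout of the open case, and take each cut slab out of the drying rack and lean it back against the board of the display stand, foot on the ledge, standing on its short edge with its broad face to the visitors on the far side; two slabs go side by side. Do not knock over the glass jar.

Things in the scene. Friction and masses are not known exactly. Their poses are not given: they have to be found in the camera images.
- grinder_switch (a joint): toggle lever of the grinder, black with a ball end, on a grey plinth on the robot's right; 0 = leaning towards the robot (on), 1.0 rad = leaning to the far side (off); swings about a level axis, stays where it is left, stiff with about 1 N at the ball
- grinder_switch_tip (a point): centre of the lever's ball, 26 mm across, 60 mm from the pivot; at rest it stands about 105 mm above the table; the pivot is 52 mm above the table. The lever swings in the world x-z plane: the far side is +x
- caliper_mid (a point): centre, half-way up, of the slider block (black, 52 along x, 32 along y, 24 high) of a steel caliper lying flat; grip the block across y. Beam along x from -85 to +70, 16 wide, 14 high; two jaws stick out to +y as far as 40: at x = 28 to 38 and 58 to 70, 14 high. z up. About 120 g
- pliers_mid (a point): centre, half-way up, of the joint block (28 along x, 26 along y, 24 high) of pliers lying flat; grip the block across y. Nose to +x as far as 62, two black handles to -x as far as -86, splayed to 45 wide, 16 high. z up. About 130 g
- gauge_mid (a point): centre, half-way up, of the round case (52 across, 26 high, white dial on top) of a dial gauge lying on its back; grip it across y. Stem along +x as far as 59, 10 wide, 12 high. z up. About 130 g
- stone_mid (a point): centre of a grey dressing stone, a plain bar 90 along x, 24 along y, 24 high, either way round and on any of its four long faces. About 110 g
- caliper_seat (a point): the caliper's cutout in the grey insert of the black case on the robot's left: where the centre point of the tool lies once it is fully home, with the same axes. Sprung rubber ribs at this place grip the tool's sides: merely laid or dropped in, it sticks 3 to 9 mm high, and must be pressed down with 10 to 25 N on the middle of its top
- pliers_seat (a point): the pliers' cutout, shaped and ribbed as the caliper's: the centre point of the pliers when home, same axes. All cutouts: floor 31 mm and insert surface 45 mm above the table, 2 mm play all round; tools stand 10 to 12 mm proud when home
- gauge_seat (a point): the dial gauge's cutout, as for the caliper
- stone_seat (a point): the dressing stone's cutout, as for the caliper (either way round)
- slab_a_mid (a point): centre of a banded stone slab 12 thick (x), 64 wide (y), 115 high (z), about 230 g, standing on its short edge in a slot of the wooden drying rack, foot 8 mm above the table, slot 24 deep; the next slab is 64 away along the rack's x. Its far and near broad faces are alike
- slab_b_mid (a point): centre of a second, like slab in the other slot
- stand_ledge (a point): dark wood stand: point on the ledge (10 mm above the table) at the foot of the back board, mid-length. x points out over the ledge to the visitors; y along the board, -95 to +95; board 60 high over the ledge, 12 thick; ledge 88 deep, lip 10 high. A slab with its back lower edge 10 to 28 mm from the board, leaning on its top edge (0.15 to 0.45 rad), is right
- jar: glass jar with a steel cap, 60 across and 70 high, upright; origin at its foot; leave it standing

How it is judged:
On the way:
1. the grinder is switched off (value of joint grinder_switch above 0.85 rad), for 0.2 s.
At the end, for the whole second after the job is handed in: switch off (over 0.85 rad); each tool present within 5 mm of its seat across, 2 mm in height, level and in line within 0.1 rad; each slab present on the stand's ledge, leaning back 0.1 to 0.6 rad on the board, broad face out within 0.75 rad, slabs over 55 mm apart centre to centre (value of joint grinder_switch above 0.85 rad and horizontal distance between caliper_mid and caliper_seat below 0.005 m and z of caliper_mid in the frame of caliper_seat between -0.002 and 0.002 m and angle between the x axis of caliper_mid and the x axis of caliper_seat, either way round below 0.1 rad and angle between each of caliper_mid, pliers_mid, gauge_mid's own z axis and vertical below 0.1 rad and horizontal distance between pliers_mid and pliers_seat below 0.005 m and z of pliers_mid in the frame of pliers_seat between -0.002 and 0.002 m and angle between the x axis of pliers_mid and the x axis of pliers_seat, either way round below 0.1 rad and horizontal distance between gauge_mid and gauge_seat below 0.005 m and z of gauge_mid in the frame of gauge_seat between -0.002 and 0.002 m and angle between the x axis of gauge_mid and the x axis of gauge_seat, either way round below 0.1 rad and horizontal distance between stone_mid and stone_seat below 0.005 m and z of stone_mid in the frame of stone_seat between -0.002 and 0.002 m and angle between the x axis of stone_mid and the x axis of stone_seat, either way round below 0.1 rad and x of slab_a_mid in the frame of stand_ledge between -0.02 and 0.045 m and y of slab_a_mid in the frame of stand_ledge between -0.1 and 0.1 m and z of slab_a_mid in the frame of stand_ledge between 0.044 and 0.068 m and angle between slab_a_mid's own z axis and vertical between 0.1 and 0.6 rad and angle between the x axis of each of slab_a_mid, slab_b_mid and the x axis of stand_ledge, either way round below 0.75 rad and x of slab_b_mid in the frame of stand_ledge between -0.02 and 0.045 m and y of slab_b_mid in the frame of stand_ledge between -0.1 and 0.1 m and z of slab_b_mid in the frame of stand_ledge between 0.044 and 0.068 m and angle between slab_b_mid's own z axis and vertical between 0.1 and 0.6 rad and distance between slab_a_mid and slab_b_mid above 0.055 m); the robot touches nothing.
It fails at once if a tool or slab is lifted while the grinder is still switched on (value of joint grinder_switch below 0.7 rad and (height (world z) of any of caliper_mid, pliers_mid, gauge_mid, stone_mid above 0.08 m or height (world z) of any of slab_a_mid, slab_b_mid above 0.115 m)).
It fails at once if the glass jar is knocked over (angle between jar's own z axis and vertical above 0.6 rad).
Of caliper, pliers, gauge, stone only 3 to 4 are there at a start; the rules pass over those that are not, and their reading is None.
Of slab_a, slab_b only 1 to 2 are there at a start; the rules pass over those that are not, and their reading is None.
At some moment in a run one of caliper, pliers, gauge, stone may be knocked a few centimetres aside while the robot is not near it.
It also fails if it takes over 210 s, if anything falls off the work surface, if the arm or the gripper's body presses on something with over 40 N, if the wrist force passes 120 N, or if a joint passes its speed limit or range.

## Working session

There is one attempt and no reset: what is moved stays moved. The work goes in short steps, Python scripts to look and compute and a shell command to move; the robot and the scene stay as the last step left them, time stands still between calls to the robot, and variables do not carry over. Pictures are saved under pics/ and viewed, at most 14 in all, crops included, and the job is handed in when it is done.

```bash
ls; mkdir -p pics; python3 - <<'E'
from rig import bot
import cv2,numpy as np
o=bot.get_obs();print(o, bot.tcp_to_grasp)
for n in ("top","scene"):
    d=bot.get_image(n);cv2.imwrite(f"pics/{n}0.png",d["color"][:,:,::-1]);np.savez(f"/tmp/{n}.npz",**d)
    print(n,d["camera_matrix"].tolist(),d["k1"],d["R"].tolist(),d["t"].tolist())
E
```

```text
pics
{'t': 0.0, 'joints': array([ 1.03479866,  0.41193361, -0.0127415 ,  1.59705088,  0.00564396,
        1.1342749 , -0.08221798]), 'qvel': array([-7.42872136e-05, -2.90967579e-04,  1.17724743e-03, -6.11297739e-04,
       -4.89551454e-04, -4.05077610e-04, -7.74750424e-05]), 'joint_efforts': array([ 2.07189282e-04, -6.00634432e+01,  6.82457127e-01, -2.99420750e+01,
        1.38281495e-02,  1.05149325e-02,  2.65856585e-05]), 'eef_pos': array([ 0.28157018, -0.55742976,  0.23042912]), 'tool_rot': array([-3.13996809e+00,  1.43363225e-04,  4.67850111e-01]), 'wrist_force': array([-0.0344546 ,  0.17243617,  0.41260923]), 'wrist_torque': array([-0.02664176,  0.00508406,  0.00260213]), 'gripper_force': 0.0, 'width': 1.0013142700760134} 0.0187
top [[443.2960068984971, 0.0, 279.45434169239917], [0.0, 443.2960068984971, 206.84821112934202], [0.0, 0.0, 1.0]] 0.04304979706336555 [[0.010707544110509849, -0.9998490703014453, -0.013681561184937654], [-0.9852956317027132, -0.008216434385804862, -0.170660506132893], [0.1705223347443757, 0.015307737367732343, -0.9852348991636501]] [-0.021009440849799468, 0.5986054188173485, 1.192645604520148]
scene [[476.31349131785083, 0.0, 277.7563987843189], [0.0, 476.31349131785083, 212.7449032160294], [0.0, 0.0, 1.0]] -0.13880929973550266 [[-0.03626930298038018, 0.9992915644493794, 0.01004524174070728], [0.775087022114878, 0.034473965731404245, -0.6309133489123847], [-0.6308126867861868, -0.015096850898840714, -0.7757882696216345]] [0.037351582074129815, -0.36166604221591453, 1.6255365629991791]
```

View pics/top0.png

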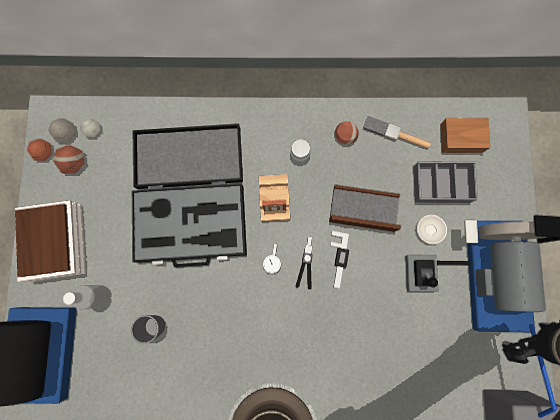

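View pics/scene0.png

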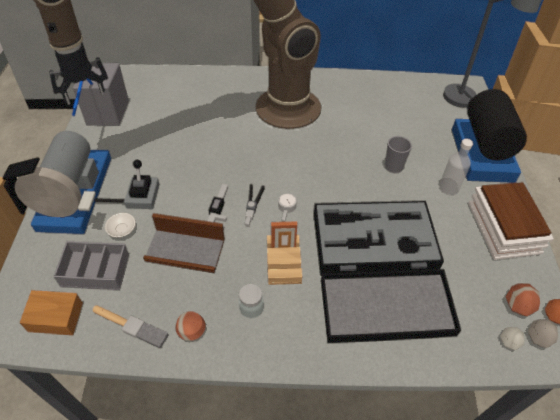

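The top view has far (+x) up and +y to the left. It shows the gauge at (272,262), pliers (306,262), caliper (341,257), rack with one slab (274,205), stand (365,207), jar (300,150), switch (427,272) and case (188,222). In the scene view the stand's board is on the robot's side of the stand, and no stone is on the bench.

```bash
cat > h.py <<'E'
import numpy as np, cv2
from scipy.spatial.transform import Rotation as Rot
def slopes(d,uv):
    K=d["camera_matrix"];uv=np.asarray(uv,float).reshape(-1,2)
    s0=(uv-[K[0,2],K[1,2]])/[K[0,0],K[1,1]];s=s0.copy()
    for _ in range(20): s=s0/(1+float(d["k1"])*(s**2).sum(1,keepdims=True))
    return s
def ext(d,obs=None):
    if "R" in d: R=np.array(d["R"]);return R.T,-R.T@np.array(d["t"])
    T=np.array(d["hand_eye"]);W=Rot.from_euler("xyz",obs["tool_rot"]).as_matrix()
    return W@T[:3,:3],W@T[:3,3]+obs["eef_pos"]
def plane(d,uv,z,obs=None):
    C,c=ext(d,obs);s=slopes(d,uv);r=np.c_[s,np.ones(len(s))]@C.T
    return c+r*((z-c[2])/r[:,2])[:,None]
def cloud(d,obs=None):
    h,w=d["z_map"].shape;g=np.stack(np.meshgrid(np.arange(w),np.arange(h)),-1).reshape(-1,2)
    C,c=ext(d,obs);s=slopes(d,g);P=np.c_[s,np.ones(len(s))]*np.asarray(d["z_map"],float).reshape(-1,1)
    return (P@C.T+c).reshape(h,w,3)
E
python3 - <<'E'
from h import *
d=dict(np.load("/tmp/top.npz"));W=cloud(d)
for n,(u,v) in dict(gauge=(272,262),pl=(306,262),cal=(341,257),rackslab=(274,208),rackfar=(274,183),jar=(300,148),ledge=(365,205),boardtop=(365,222),ball=(424,268),plinth=(418,283),ins=(188,215),table=(250,330),lip=(367,190)).items(): print(n,W[v,u].round(3))
c=d["color"][115:305,120:460,::-1];cv2.imwrite("pics/crop1.png",cv2.resize(c,(800,447),interpolation=cv2.INTER_CUBIC))
print(np.round(W[165:232:3,274],3))
E
```

```text
gauge [0.446 0.004 0.031]
pl [ 0.447 -0.091  0.024]
cal [ 0.462 -0.188  0.03 ]
rackslab [ 0.593 -0.     0.064]
rackfar [0.672 0.001 0.032]
jar [ 0.765 -0.072  0.07 ]
ledge [ 0.613 -0.262  0.01 ]
boardtop [ 0.556 -0.25   0.069]
ball [ 0.434 -0.41   0.051]
plinth [ 0.393 -0.391  0.052]
ins [0.575 0.242 0.043]
table [ 0.259  0.064 -0.006]
lip [ 0.656 -0.267  0.019]
[[ 0.734  0.003 -0.001]
 [ 0.725  0.003 -0.   ]
 [ 0.715  0.003  0.003]
 [ 0.705  0.003  0.003]
 [ 0.69   0.002  0.028]
 [ 0.68   0.002  0.034]
 [ 0.672  0.001  0.032]
 [ 0.669  0.002  0.006]
 [ 0.654  0.001  0.032]
 [ 0.645  0.001  0.033]
 [ 0.637  0.001  0.03 ]
 [ 0.628  0.001  0.031]
 [ 0.602 -0.002  0.125]
 [ 0.595 -0.002  0.118]
 [ 0.593 -0.001  0.079]
 [ 0.592  0.     0.035]
 [ 0.585  0.     0.03 ]
 [ 0.576  0.     0.032]
 [ 0.567  0.     0.029]
 [ 0.563  0.001  0.002]
 [ 0.554  0.001  0.001]
 [ 0.545  0.001  0.003]
 [ 0.537  0.001 -0.007]]
```

View pics/crop1.png

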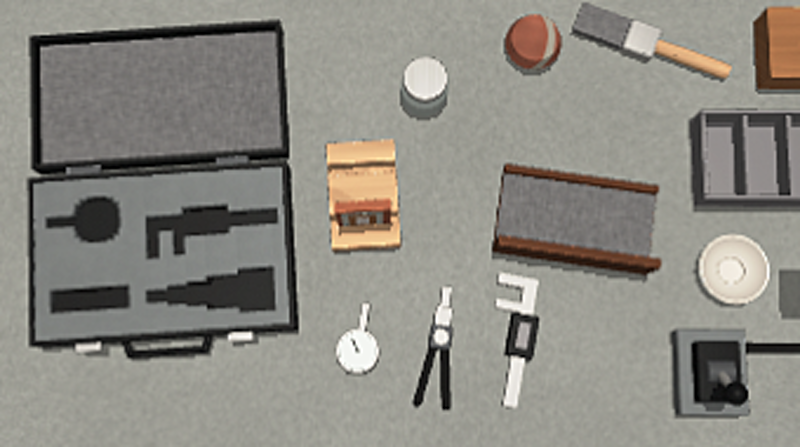

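The crop confirms three tools (gauge, pliers, caliper), each pointing roughly +x. The cutouts point along +y. There is one slab in the near slot, and the ball is at about full-image (432,282). Next I'll compute the coarse poses.

```bash
python3 - <<'E'
from h import *
d=dict(np.load("/tmp/top.npz"));d2=dict(np.load("/tmp/scene.npz"));W=cloud(d)
print("ball",plane(d,[(432.4,282)],.105), plane(d2,[(137.5,164)],.105))
print("pivot area",plane(d,[(425,262),(407,292),(437,257)],.03))
W2=cloud(d2)
print(W2[158:204:4,138].round(3)); print(W[270:290:2,432].round(3))
# gauge/cal/pliers
for n,b in dict(g=(255,238,285,280),p=(290,232,320,295),c=(325,225,355,295)).items():
    x0,y0,x1,y1=b;P=W[y0:y1,x0:x1].reshape(-1,3);P=P[P[:,2]>.008]
    m,a=P.mean(0),np.linalg.svd(P[:,:2]-P[:,:2].mean(0))[2][0] if len(P)>5 else 0
    print(n,len(P),m.round(3),P.max(0).round(3),P.min(0).round(3),np.degrees(np.arctan2(a[1],a[0])))
    T=P[P[:,2]>.0205];print('  top',T.mean(0).round(3),len(T))
# stand: board top
S=W[175:240,320:410].reshape(-1,3);B=S[(S[:,2]>.062)&(S[:,2]<.075)];l=cv2.fitLine(B[:,:2].astype(np.float32),1,0,.01,.01).ravel()
print("board",len(B),B.mean(0).round(3),np.degrees(np.arctan2(l[1],l[0])),B.min(0).round(3),B.max(0).round(3))
# case cutouts
g=cv2.cvtColor(d["color"],cv2.COLOR_RGB2GRAY)[180:262,130:250]
m=(g<70).astype(np.uint8);n,l,s,c=cv2.connectedComponentsWithStats(m)
for i in range(1,n):
    if s[i,4]>30: print(s[i],plane(d,[c[i]+[130,180]],.04).round(3))
E
```

```text
ball [[ 0.39608865 -0.41270619  0.105     ]] [[ 0.39633565 -0.41259758  0.105     ]]
pivot area [[ 0.45089454 -0.4195473   0.03      ]
 [ 0.36869759 -0.36686456  0.03      ]
 [ 0.46509622 -0.45300378  0.03      ]]
[[ 0.271 -0.462  0.004]
 [ 0.403 -0.406  0.12 ]
 [ 0.409 -0.407  0.11 ]
 [ 0.411 -0.41   0.096]
 [ 0.415 -0.411  0.084]
 [ 0.418 -0.413  0.072]
 [ 0.425 -0.414  0.063]
 [ 0.433 -0.414  0.055]
 [ 0.451 -0.409  0.058]
 [ 0.457 -0.41   0.048]
 [ 0.462 -0.411  0.037]
 [ 0.471 -0.411  0.03 ]]
[[ 0.428 -0.427  0.064]
 [ 0.423 -0.426  0.065]
 [ 0.418 -0.427  0.062]
 [ 0.412 -0.427  0.059]
 [ 0.406 -0.41   0.112]
 [ 0.401 -0.408  0.116]
 [ 0.396 -0.408  0.116]
 [ 0.391 -0.408  0.115]
 [ 0.386 -0.408  0.114]
 [ 0.381 -0.434  0.032]]
g 304 [0.446 0.004 0.049] [0.501 0.03  1.277] [ 0.387 -0.034  0.008] -174.38105393227707
  top [0.441 0.005 0.055] 263
p 370 [ 0.444 -0.089  0.062] [ 0.521 -0.034  1.277] [ 0.376 -0.106  0.009] 167.7380269162687
  top [ 0.449 -0.086  0.184] 102
c 535 [ 0.464 -0.185  0.041] [ 0.537 -0.034  1.277] [ 0.377 -0.211  0.008] -13.576894001445442
  top [ 0.457 -0.183  0.086] 203
board 324 [ 0.557 -0.252  0.069] 81.8534 [ 0.54  -0.346  0.062] [ 0.577 -0.157  0.075]
[   2    0  115   82 1315] [[0.583 0.234 0.04 ]]
[ 10  19  31  19 368] [[0.595 0.327 0.04 ]]
[ 52  22  56  23 551] [[0.59  0.195 0.04 ]]
[ 52  49  55  18 649] [[0.509 0.165 0.04 ]]
[ 12  56  33  12 305] [[0.499 0.324 0.04 ]]
```

```bash
python3 -m inch '[1,0.016,0.036,0,0,0,-1.34, 1,0.032,0.073,0,0,0,-2.68, 1,0.048,0.11,0,0,0,-4.02, 1,0.063,0.146,0,0,0,-5.36, 1,0.063,0.146,0,0,0,-5.36, 1,0.063,0.146,-0.035,0,0,-5.36, 1,0.063,0.146,-0.07,0,0,-5.36, 1,0.063,0.146,-0.105,0,0,-5.36, 1,0.063,0.146,-0.14,0,0,-5.36, 1,0.063,0.146,-0.14,0,0,-5.36]'
```

```text
t: 0.93
eef_pos: [0.3417, -0.4086, 0.0852]
tool_rot: [-3.134, 0.008, 0.001]
wrist_force: [-0.8, 0.9, -0.2]
width: -0.003
gripper_force: 0.0
```

```bash
python3 -m inch '[1,0.015,-0.002,0,0,0,0, 1,0.03,-0.002,0,0,0,0, 1,0.045,-0.002,0,0,0,0, 1,0.06,-0.002,0,0,0,0, 1,0.07,-0.002,0,0,0,0, 1,0.08,-0.002,0,0,0,0, 1,0.086,-0.002,0,0,0,0, 1,0.086,-0.002,0,0,0,0]'
python3 -m inch '[1,0.004,0,0,0,0,0, 1,0.008,0,0,0,0,0, 1,0.008,0,0,0,0,0]'; cat > snap.py <<'E'
import sys
from h import *
from rig import bot
def snap(n,save=None):
    o=bot.get_obs();d=bot.get_image(n)
    if save: cv2.imwrite(f"pics/{save}.png",d["color"][:,:,::-1])
    np.savez(f"/tmp/{n}.npz",**d,eef_pos=o["eef_pos"],tool_rot=o["tool_rot"]);return d,o
if __name__=="__main__": snap(sys.argv[1],sys.argv[2])
E
python3 snap.py scene s1; python3 - <<'E'
import cv2
i=cv2.imread('pics/s1.png')[100:260,60:240];cv2.imwrite('pics/s1c.png',cv2.resize(i,None,fx=3,fy=3))
E
```

```text
t: 1.6
eef_pos: [0.4277, -0.4139, 0.0914]
tool_rot: [-3.14, 0.006, -0.001]
wrist_force: [-9.7, 1.2, 5.7]
width: 0.003
gripper_force: 5.2
t: 1.85
eef_pos: [0.4283, -0.414, 0.0911]
tool_rot: [-3.137, 0.017, -0.005]
wrist_force: [-30.5, 5.8, 20.5]
width: -0.002
gripper_force: 15.8
```

View pics/s1c.png

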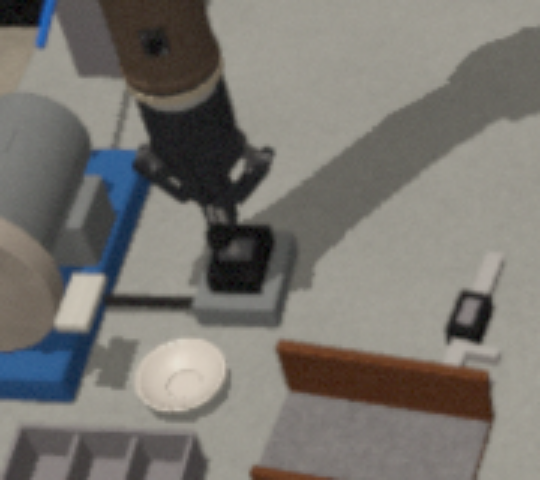

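The tip is hard against the end stop (30 N). The ball is hidden behind the fingers here, so I'll back off, go up to the caliper and check the lever from the top camera.

```bash
python3 -m inch '[1,-0.02,0,0,0,0,0, 1,-0.04,0,0.02,0,0,0, 0,-0.04,0,0.06,0,0,0, 0,-0.04,0.02,0.1,0,0,0, 0,-0.03,0.06,0.13,0,0,0, 0,-0.02,0.1,0.15,0,0,0, 0,-0.01,0.135,0.16,0,0,0, 0,-0.01,0.17,0.16,0,0,0, 0,-0.01,0.2,0.16,0,0,0, 0,-0.01,0.226,0.16,0,0,0]'; python3 -m inch '[0,0,0,0,0,0,0, 0,0,0,0,0,0,0]'; python3 - <<'E'
from snap import *
d,o=snap("top");W=cloud(d)
S=W[240:300,400:450].reshape(-1,3);B=S[(S[:,2]>.085)&(S[:,2]<.13)];print("ball top pts",len(B),B.mean(0).round(3))
d,o=snap("wrist","w_cal");print(o["eef_pos"],o["tool_rot"],o["joints"].round(2));print(d["camera_matrix"],d["k1"],d["hand_eye"])
E
```

```text
t: 2.73
eef_pos: [0.4296, -0.1845, 0.2528]
tool_rot: [3.141, -0.003, 0.003]
wrist_force: [0.0, -0.9, -0.0]
width: 0.998
gripper_force: 0.0
t: 2.9
eef_pos: [0.4294, -0.1865, 0.2523]
tool_rot: [3.141, -0.002, 0.004]
wrist_force: [-0.1, -0.6, -0.0]
width: 1.001
gripper_force: 0.0
ball top pts 68 [ 0.448 -0.412  0.111]
[ 0.42920637 -0.18793773  0.25213791] [ 3.14072098e+00 -1.34464201e-03  1.12570109e-03] [ 0.42  0.13 -0.13  1.93  0.02  1.09 -1.28]
[[318.37734828   0.         283.07076148]
 [  0.         318.37734828 203.88878307]
 [  0.           0.           1.        ]] -0.0725272438595566 [[-8.85218391e-05 -9.59600846e-01 -2.81364902e-01  7.17306453e-02]
 [ 9.99999757e-01  1.09520307e-04 -6.88136990e-04 -1.05770869e-03]
 [ 6.91152008e-04 -2.81364895e-01  9.59600603e-01 -1.43244578e-01]
 [ 0.00000000e+00  0.00000000e+00  0.00000000e+00  1.00000000e+00]]
```

View pics/w_cal.png

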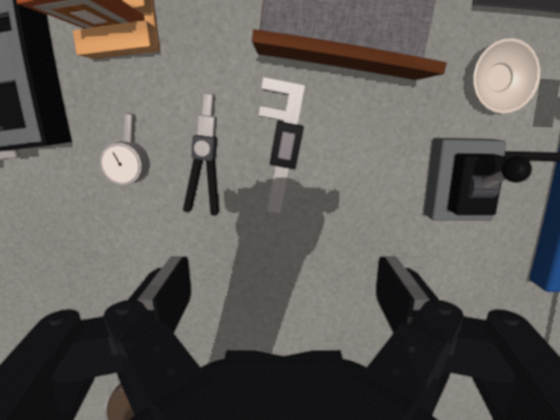

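The lever's ball moved from x≈0.394 to 0.448, which is about 0.95 rad, so the grinder is off. The wrist view shows the caliper block at (287,145), pliers joint at (204,148) and gauge dial at (121,163). Measuring these now.

```bash
cat > meas.py <<'E'
from h import *
def load(n):
    d=dict(np.load(f"/tmp/{n}.npz"));return d,d
def blob(d,box,cond):
    x0,y0,x1,y1=box;hsv=cv2.cvtColor(d["color"],cv2.COLOR_RGB2HSV)[y0:y1,x0:x1].astype(int)
    m=cond(hsv).astype(np.uint8);n,l,s,c=cv2.connectedComponentsWithStats(m)
    i=1+np.argmax(s[1:,4]);p=np.argwhere(l==i)[:,::-1]+[x0,y0];return p
E
python3 - <<'E'
from meas import *
d,o=load("wrist")
def rect(P):
    (c,wh,a)=cv2.minAreaRect((P[:,:2]*1000).astype(np.float32));return np.round(c,1),np.round(wh,1),round(a,1)
b=blob(d,(262,110,312,185),lambda h:h[...,2]<60);print("cal",len(b),b.mean(0),rect(plane(d,b,.024,o)))
b=blob(d,(185,130,222,165),lambda h:(h[...,2]<110));print("pl",len(b),rect(plane(d,b,.024,o)))
b=blob(d,(95,135,150,190),lambda h:(h[...,2]>170));P=plane(d,b,.026,o);print("ga",len(b),rect(P),P.mean(0))
# white/light parts
b=blob(d,(252,70,312,125),lambda h:(h[...,2]>165));P=plane(d,b,.014,o);print("jaw",rect(P))
b=blob(d,(255,70,312,215),lambda h:(h[...,2]>165));
b=blob(d,(262,160,300,215),lambda h:(h[...,2]>140)&(h[...,1]<40));print("beam",rect(plane(d,b,.014,o)),b.min(0),b.max(0))
hs=cv2.cvtColor(d["color"],cv2.COLOR_RGB2HSV)
for r in (100,120,148,175,200): print(r,hs[r,180:230:2,2])
for r in (120,130,140): print(r,hs[r,115:145:2,2])
W=cloud(d,o)
for u,v in((287,145),(204,148),(121,163),(300,200),(350,200)):print(W[v,u].round(3))
E
```

```text
cal 692 [286.10982659 144.15751445] (array([ 463.6, -190.3]), array([29.5, 50.4]), 79.3)
pl 512 (array([460.9, -94.7]), array([31.7, 39.3]), 89.8)
ga 1166 (array([442.6,   8. ]), array([46.6, 47. ]), 70.9) [0.44274951 0.00734088 0.026     ]
jaw (array([ 513.4, -183.5]), array([49.3, 44.3]), 79.3)
beam (array([ 429.1, -183.7]), array([13.5, 20.7]), 0.0) [272 167] [289 178]
100 [142 145 142 142 144 142 139 137 140 143 142 147 178 189 200 190 120  88
 130 141 136 137 140 140 141]
120 [138 137 133 134 142 144 141 141 143 167 185 187 190 194 198 201 191 115
  97 143 146 144 143 142 141]
148 [140 141 137 138 140 132  90 149 182 182 182 181 183 186 175 101  61  36
  80 138 141 140 141 140 141]
175 [140 142 139 139 133  68  28  29  23  27 105 135 136 114  36  28  28  23
  83 137 139 142 137 135 136]
200 [140 137  97  31  28  26  22  92 134 136 133 135 134 133 115  40  30  26
  19  63 127 133 105  83  84]
120 [140 141 139 136 142 165 181 184 125  76  91 131 139 135 130]
130 [139 138 139 140 146 164 174 173 110  74 107 138 139 139 140]
140 [142 144 137 131 143 157 165 155  95  77 117 136 134 136 137]
[ 0.464 -0.191  0.026]
[ 0.46  -0.095  0.026]
[0.444 0.005 0.027]
[ 0.391 -0.209  0.002]
[ 0.391 -0.273  0.001]
```

```bash
python3 -m inch '[0,0.017,-0.001,-0.03,0,0,-1.1, 0,0.035,-0.002,-0.06,0,0,-2.15, 0,0.035,-0.002,-0.1,0,0,-2.15, 0,0.035,-0.002,-0.14,0,0,-2.15, 0,0.035,-0.002,-0.17,0,0,-2.15, 0,0.035,-0.002,-0.19,0,0,-2.15, 0,0.035,-0.002,-0.19,0,0,-2.15, 0,0.035,-0.002,-0.19,0,0,-2.15]'; python3 snap.py wrist w_c2
```

```text
t: 3.67
eef_pos: [0.4631, -0.1909, 0.0606]
tool_rot: [3.142, 0.003, -0.189]
wrist_force: [0.6, -0.1, 1.1]
width: 0.994
gripper_force: 0.0
```

View pics/w_c2.png

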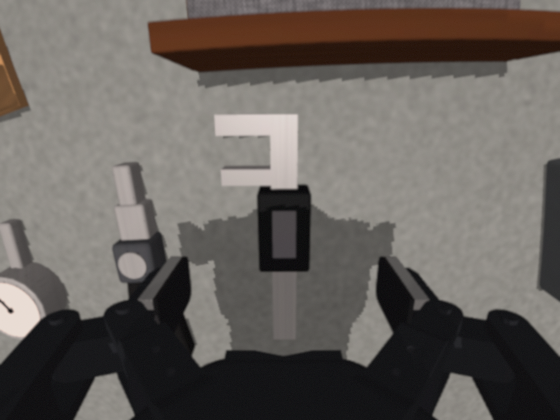

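The view shows the block square between the fingers (258–310, 185–270), so I'll go down, grip and lift.

```bash
python3 - <<'E'
from meas import *
d,o=load("wrist");print(plane(d,[(259,187),(309,187),(259,269),(309,269)],.024,o).mean(0),o["eef_pos"])
E
python3 -m inch '[0,0,0,-0.025,0,0,0, 0,0,0,-0.05,0,0,0, 0,0,0,-0.05,0,0,0, 1,0,0,-0.05,0,0,0, 1,0,0,-0.05,0,0,0, 1,0,0,-0.05,0,0,0, 1,0,0,-0.05,0,0,0, 1,0,0,-0.05,0,0,0, 1,0,0,-0.05,0,0,0]' 50
```

```text
[ 0.46564757 -0.19071206  0.024     ] [ 0.46312619 -0.19088771  0.06059654]
t: 4.47
eef_pos: [0.4648, -0.1903, 0.0129]
tool_rot: [3.141, -0.002, -0.188]
wrist_force: [-2.6, 0.1, 10.2]
width: 0.364
gripper_force: 49.2
```

```bash
python3 -m inch '[1,0,0,0.03,0,0,0, 1,0,0,0.065,0,0,0, 1,0,0,0.1,0,0,0, 1,0,0.02,0.14,0,0,0, 1,0,0.055,0.17,0,0,0, 1,0,0.09,0.2,0,0,0, 1,0,0.125,0.22,0,0,0.5, 1,0,0.16,0.24,0,0,1, 1,0,0.195,0.25,0,0,1.5, 1,0,0.23,0.25,0,0,2.15]'; python3 -m inch '[1,0.005,0.04,0,0,0,0, 1,0.005,0.04,0,0,0,0, 1,0.005,0.04,0,0,0,0]';  python3 snap.py wrist w_case
```

```text
t: 5.3
eef_pos: [0.4647, 0.0421, 0.2651]
tool_rot: [-3.141, -0.006, 0.002]
wrist_force: [1.8, 0.6, -1.8]
width: 0.357
gripper_force: 50.9
t: 5.55
eef_pos: [0.4685, 0.0825, 0.2619]
tool_rot: [-3.141, -0.001, 0.005]
wrist_force: [-0.3, -0.5, -1.4]
width: 0.357
gripper_force: 50.9
```

View pics/w_case.png

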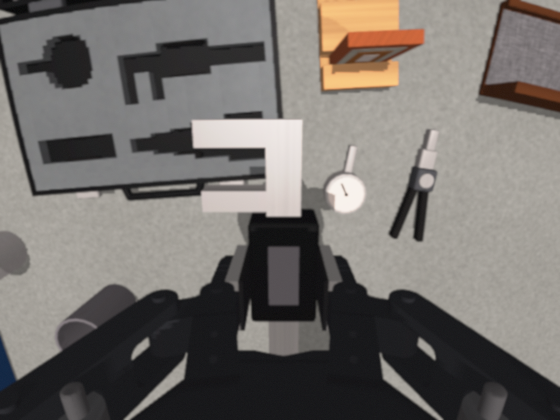

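The insert shows three cutouts clearly: gauge (70,62), caliper (190,65) and stone (77,148). The pliers' one is partly hidden. Extracting the rims.

```bash
python3 - <<'E'
from meas import *
d,o=load("wrist");g=cv2.cvtColor(d["color"],cv2.COLOR_RGB2HSV)[...,2]
print(g[58,120:275:4]);print(g[20:105:2,185]);print(g[30:110:3,129])
def rect(P):
    (c,wh,a)=cv2.minAreaRect((P[:,:2]*1000).astype(np.float32));return np.round(c,1),np.round(wh,1),round(a,1)
for t in (45,55,65):
  for n,b in dict(cal=(115,25,272,112),gauge=(12,25,100,98),stone=(35,128,122,170)).items():
    p=blob(d,b,lambda h:h[...,2]<t);P=plane(d,p,.045,o);print(t,n,len(p),rect(P),p.min(0),p.max(0))
i=d["color"][15:175,5:285,::-1];cv2.imwrite("pics/seat.png",cv2.resize(cv2.convertScaleAbs(i,alpha=1.8),None,fx=2.8,fy=2.8,interpolation=cv2.INTER_CUBIC))
E
```

```text
[ 58  35  29  27  35  39  41  40  40  40  40  41  43  43  44  44  43  45
  45  44  44  44  44  45  45  46  45  46  47  46  48  46  46  46  46  46
  70 145 122]
[136 135 135 134 134 134 134 135 134 133  85  31  22  33  44  43  45  43
  44  45  44  45  43  43  44  45  44  42 105 133 133 134 135 136 136 135
 136 137 137 137 137 135 136]
[133 131 130 132 130 129 130 131  92  36  38  39  39  38  39  39  38  41
  39  39  40  43  49  53  55 117 128]
45 cal 2192 (array([584.4, 208.7]), array([ 51. , 101.4]), 15.2) [123  40] [212 102]
45 gauge 1875 (array([594.8, 333.6]), array([52.8, 76.1]), 4.4) [26 36] [90 87]
45 stone 1398 (array([500.7, 320. ]), array([25.1, 81.2]), 4.7) [ 46 135] [114 161]
55 cal 3609 (array([591.4, 183.3]), array([ 52., 157.]), 15.2) [122  40] [263 102]
55 gauge 2011 (array([594.5, 333.9]), array([53.6, 78. ]), 5.1) [25 35] [90 87]
55 stone 1468 (array([500.6, 320.4]), array([25.7, 83.3]), 4.0) [ 45 135] [114 161]
65 cal 3980 (array([591. , 184.9]), array([ 53.5, 161.8]), 15.1) [119  39] [263 103]
65 gauge 2309 (array([594.3, 337.5]), array([54.2, 85.7]), 5.0) [19 35] [91 87]
65 stone 1637 (array([500.4, 323.9]), array([26.2, 90.9]), 4.3) [ 40 134] [115 162]
```

View pics/seat.png

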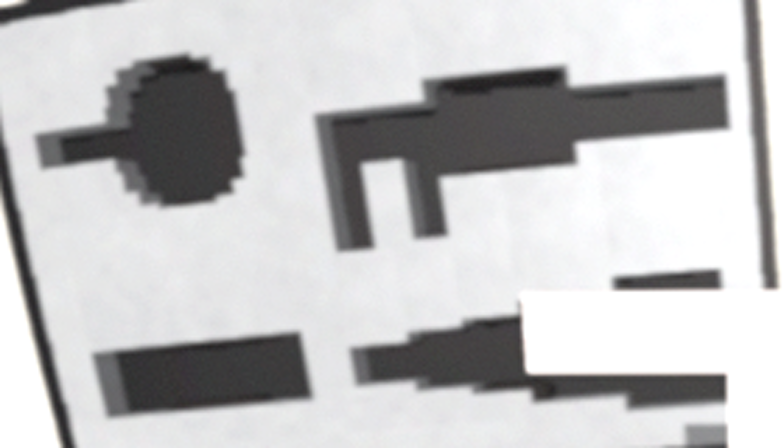

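Walls are a lighter grey inside the rims, so a threshold of about 95 takes the whole rim.

```bash
cat > seats.py <<'E'
from meas import *
def bb(P,a):
    u=np.array([np.cos(a),np.sin(a)]);v=np.array([-u[1],u[0]]);x,y=P[:,:2]@u,P[:,:2]@v
    return u,v,np.array([x.min(),x.max(),y.min(),y.max()])
EXP=dict(cal=(-87,72,-18,42),gauge=(-28,61,-28,28),stone=(-47,47,-14,14),pliers=(-88,64,-24.5,24.5))
def seat(d,o,n,box,a,t=95,z=.045):
    p=blob(d,box,lambda h:h[...,2]<t);P=plane(d,p,z,o)*1000;u,v,b=bb(P,a);e=np.array(EXP[n])
    c=u*((b[0]+b[1])-(e[0]+e[1]))/2+v*((b[2]+b[3])-(e[2]+e[3]))/2
    return c.round(1),"size",(b[1]-b[0]).round(1),(b[3]-b[2]).round(1),"exp",e[1]-e[0],e[3]-e[2]
E
python3 - <<'E'
from seats import *
d,o=load("wrist")
p=blob(d,(35,120,125,170),lambda h:h[...,2]<95);P=plane(d,p,.045,o)*1000
c,wh,an=cv2.minAreaRect(P[:,:2].astype(np.float32));print(c,wh,an)
# edge of caliper cutout: upper rim of beam & slider bottom
p=blob(d,(115,25,272,112),lambda h:h[...,2]<95);P=plane(d,p,.045,o)*1000
for lo,hi in((216,258),(160,205)):
    for f in (np.min,np.max):
        q=np.array([[u,f(p[p[:,0]==u][:,1])+(.5 if f is np.max else -.5)] for u in range(lo,hi)]);L=plane(d,q,.045,o)*1000
        k=np.polyfit(L[:,1],L[:,0],1);print("edge slope deg",np.degrees(np.arctan(k[0])),"mid",L.mean(0).round(1))
for a in (92,93,94,95): 
    r=np.radians(a)
    print(a,[seat(d,o,n,b,r) for n,b in dict(cal=(115,25,268,112),gauge=(10,25,100,98),stone=(35,120,125,170)).items()])
E
```

```text
(500.3057556152344, 324.14141845703125) (28.276641845703125, 93.7157974243164) 4.335336685180664
edge slope deg -3.8084257157377963 mid [609.6 133.4  45. ]
edge slope deg -4.420425842309149 mid [590.1 133.9  45. ]
edge slope deg -4.110662037491654 mid [613.4 190.9  45. ]
edge slope deg -19.346021668007527 mid [574.9 193.3  45. ]
92 [(array([594.5, 191. ]), 'size', np.float64(158.4), np.float64(62.9), 'exp', np.int64(159), np.int64(60)), (array([595.9, 321.2]), 'size', np.float64(89.1), np.float64(56.2), 'exp', np.int64(89), np.int64(56)), (array([500.5, 324.2]), 'size', np.float64(94.5), np.float64(31.0), 'exp', np.int64(94), np.int64(28))]
93 [(array([594.9, 190.9]), 'size', np.float64(158.5), np.float64(61.6), 'exp', np.int64(159), np.int64(60)), (array([595.8, 321.3]), 'size', np.float64(89.0), np.float64(56.1), 'exp', np.int64(89), np.int64(56)), (array([500.5, 324.2]), 'size', np.float64(94.2), np.float64(29.6), 'exp', np.int64(94), np.int64(28))]
94 [(array([595.3, 190.9]), 'size', np.float64(158.5), np.float64(60.2), 'exp', np.int64(159), np.int64(60)), (array([595.8, 321.3]), 'size', np.float64(88.8), np.float64(56.0), 'exp', np.int64(89), np.int64(56)), (array([500.3, 324.1]), 'size', np.float64(93.8), np.float64(28.4), 'exp', np.int64(94), np.int64(28))]
95 [(array([595.9, 191.2]), 'size', np.float64(159.1), np.float64(59.3), 'exp', np.int64(159), np.int64(60)), (array([595.8, 321.4]), 'size', np.float64(88.9), np.float64(56.1), 'exp', np.int64(89), np.int64(56)), (array([500.3, 324.2]), 'size', np.float64(93.8), np.float64(28.6), 'exp', np.int64(94), np.int64(28))]
```

```bash
python3 - <<'E'
from seats import *
d,o=load("wrist");e=o["eef_pos"]*1000
p=blob(d,(180,110,320,222),lambda h:(h[...,2]>165)&(h[...,1]<60));P=plane(d,p,e[2]/1000+.001,o)*1000
print(cv2.minAreaRect(P[:,:2].astype(np.float32)),p.min(0),p.max(0))
yaw=o["tool_rot"][2]
for a in (-2,-1,0,1,2):
    u,v,b=bb(P,yaw+np.radians(a));print(a,(b[:2]-e[:2]@u).round(1),(b[2:]-e[:2]@v).round(1))
E
```

```text
((514.5802612304688, 101.51812744140625), (48.07258987426758, 67.67784118652344), 5.848470211029053) [180 110] [319 221]
-2 [19.7 72.3] [-13.4  51.1]
-1 [20.6 72.2] [-14.3  50.7]
0 [21.5 72.2] [-15.1  50.3]
1 [22.  72.2] [-15.9  50. ]
2 [22.4 72.2] [-16.7  49.6]
```

```bash
python3 -m inch '[1,0.012,0.012,0,0,0,1.4, 1,0.025,0.025,0,0,0,2.8, 1,0.038,0.038,0,0,0,4.2, 1,0.05,0.05,0,0,0,5.6, 1,0.062,0.062,0,0,0,7, 1,0.075,0.075,0,0,0,8.4, 1,0.09,0.09,0,0,0,9.8, 1,0.1,0.1,0,0,0,11.2, 1,0.115,0.107,0,0,0,12.6, 1,0.127,0.108,0,0,0,14]'; python3 -m inch '[1,0,0,-0.02,0,0,1.4, 1,0,0,-0.05,0,0,2.8, 1,0,0,-0.08,0,0,4.2, 1,0,0,-0.11,0,0,4.75, 1,0,0,-0.13,0,0,4.75, 1,0,0,-0.14,0,0,4.75, 1,0,0,-0.14,0,0,4.75]';  python3 snap.py wrist w_c3
```

```text
t: 6.43
eef_pos: [0.5967, 0.1874, 0.261]
tool_rot: [-3.141, 0.001, 1.227]
wrist_force: [0.1, 1.0, -0.9]
width: 0.36
gripper_force: 50.9
t: 7.02
eef_pos: [0.5949, 0.1855, 0.1187]
tool_rot: [-3.137, 0.002, 1.634]
wrist_force: [-0.8, -1.0, -0.1]
width: 0.362
gripper_force: 50.8
```

View pics/w_c3.png

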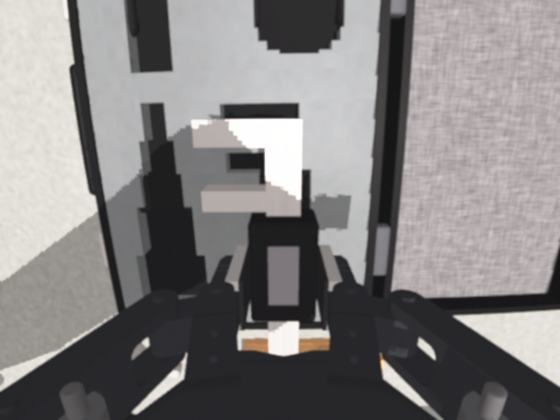

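The held caliper is over its cutout. Its jaw front edge is at row 119 and beam right edge at col 302; the cutout's front rim is at row 103 and right rim at col 299. Comparing these.

```bash
python3 - <<'E'
from seats import *
d,o=load("wrist");g=cv2.cvtColor(d["color"],cv2.COLOR_RGB2HSV)[...,2].astype(int);e=o["eef_pos"]*1000
print("col scan 260..315 row112",g[112,285:315]);print("row scan col 270",g[95:125,270]);print("row 140",g[140,290:312]);print("row140 left",g[125,185:200])
a=o["tool_rot"][2];u=np.array([np.cos(a),np.sin(a)]);v=np.array([-u[1],u[0]])
def rel(uv,z):
    P=plane(d,[uv],z,o)[0]*1000-e;return (P[:2]@u).round(1),(P[:2]@v).round(1)
print("held front",rel((284,118.5),e[2]/1000+.001),"right",rel((302.5,140),e[2]/1000+.001),"left",rel((191.5,133),e[2]/1000+.001))
print("seat front",rel((270,103),.045),"right at",rel((298.5,112),.045))
s=np.array([595.3,190.9])-e[:2];print("seat center est rel",s@u,s@v)
E
```

```text
col scan 260..315 row112 [ 46  44  45  44  45  45  46  45  43  43  39  36  58 108 163 196 206 206
 208 207 207 208 208 207 206 207 206 206 204 205]
row scan col 270 [203 204 205 206 203 201 195 172 123  72  47  44  45  46  45  44  46  45
  44  40  35  33  66 153 246 255 255 255 255 255]
row 140 [255 255 255 255 255 255 255 255 255 255 255 254 230 207 204 205 205 205
 206 206 206 207]
row140 left [171 158 154 155 157 170 218 248 253 253 253 253 251 236 209]
held front (np.float64(69.5), np.float64(-0.7)) right (np.float64(60.3), np.float64(-8.9)) left (np.float64(63.5), np.float64(40.1))
seat front (np.float64(77.7), np.float64(8.6)) right at (np.float64(72.0), np.float64(-10.1))
seat center est rel 5.403785576674753 -0.788981629436152
```

```bash
python3 -m inch '[1,0,0,0,0,0,0, 1,0,0,0,0,0,0]'; python3 -m inch '[1,0,0.006,0,0,0,0.12, 1,0,0.006,0,0,0,0.12, 1,0,0.006,0,0,0,0.12]'
```

```text
t: 7.23
eef_pos: [0.5969, 0.1883, 0.1232]
tool_rot: [3.139, -0.0, 1.636]
wrist_force: [-0.2, -0.4, 0.0]
width: 0.361
gripper_force: 50.8
t: 7.48
eef_pos: [0.596, 0.1951, 0.1222]
tool_rot: [3.14, -0.001, 1.648]
wrist_force: [0.1, 0.7, -0.9]
width: 0.363
gripper_force: 50.8
```

```bash
python3 -m inch '[1,-0.001,-0.0035,-0.02,0,0,0, 1,-0.001,-0.0035,-0.04,0,0,0, 1,-0.001,-0.0035,-0.055,0,0,0, 1,-0.001,-0.0035,-0.055,0,0,0, 1,-0.001,-0.0035,-0.055,0,0,0]';python3 -m inch '[1,0,0,0,0,0,0, 1,0,0,0,0,0,0]'
```

```text
t: 7.9
eef_pos: [0.5945, 0.1906, 0.066]
tool_rot: [-3.14, 0.0, 1.647]
wrist_force: [-0.2, -0.2, -0.7]
width: 0.36
gripper_force: 50.8
t: 8.07
eef_pos: [0.5956, 0.1912, 0.0677]
tool_rot: [3.14, -0.001, 1.647]
wrist_force: [0.7, 0.8, -1.5]
width: 0.36
gripper_force: 50.8
```

Good to a millimetre; lowering in.

```bash
python3 -m inch '[1,-0.0005,0.0005,-0.005,0,0,0, 1,-0.0005,0.0005,-0.01,0,0,0, 1,-0.0005,0.0005,-0.013,0,0,0, 1,-0.0005,0.0005,-0.013,0,0,0]'; python3 -m inch '[1,0,0,-0.002,0,0,0, 1,0,0,-0.003,0,0,0, 1,0,0,-0.003,0,0,0]'
```

```text
t: 8.4
eef_pos: [0.5946, 0.1912, 0.053]
tool_rot: [3.141, -0.0, 1.647]
wrist_force: [1.6, 0.2, -0.6]
width: 0.358
gripper_force: 50.9
t: 8.65
eef_pos: [0.595, 0.1914, 0.051]
tool_rot: [3.14, -0.0, 1.647]
wrist_force: [0.4, -0.6, 4.4]
width: 0.358
gripper_force: 51.5
```

```bash
python3 -m inch '[0,0,0,0,0,0,0, 0,0,0,0,0,0,0, 0,0,0,0,0,0,0, 0,0,0,0.02,0,0,0, 0,0,0,0.04,0,0,0, 1,0,0,0.04,0,0,0, 1,0,0,0.04,0,0,0, 1,0,0,0.04,0,0,0, 1,0,0,0.04,0,0,0]' ; python3 -m inch '[1,0,0,-0.012,0,0,0, 1,0,0,-0.022,0,0,0, 1,0,0,-0.027,0,0,0, 1,0,0,-0.029,0,0,0, 1,0,0,-0.029,0,0,0]'
```

```text
t: 9.4
eef_pos: [0.5937, 0.1907, 0.0892]
tool_rot: [-3.14, 0.001, 1.647]
wrist_force: [0.0, -0.4, -0.2]
width: 0.452
gripper_force: 0.0
t: 9.82
eef_pos: [0.5938, 0.1909, 0.0601]
tool_rot: [-3.14, 0.0, 1.647]
wrist_force: [-0.1, -0.2, -0.2]
width: -0.002
gripper_force: 0.0
```

```bash
python3 -m inch '[1,0,0,-0.003,0,0,0, 1,0,0,-0.005,0,0,0, 1,0,0,-0.006,0,0,0, 1,0,0,-0.006,0,0,0]';python3 -m inch '[1,0,0,-0.001,0,0,0, 1,0,0,-0.002,0,0,0, 1,0,0,-0.002,0,0,0]'
```

```text
t: 10.15
eef_pos: [0.5944, 0.1913, 0.0554]
tool_rot: [3.141, -0.0, 1.647]
wrist_force: [0.1, -0.0, 0.4]
width: -0.001
gripper_force: 0.2
t: 10.4
eef_pos: [0.5945, 0.1913, 0.0551]
tool_rot: [3.141, 0.0, 1.647]
wrist_force: [-5.6, -2.4, 15.5]
width: -0.0
gripper_force: 7.8
```

```bash
python3 -m inch '[1,0,0,-0.001,0,0,0, 1,0,0,-0.0015,0,0,0, 1,0,0,-0.0015,0,0,0]'; python3 -m inch '[1,0,0,0.02,0,0,0, 1,0,0,0.06,0,0,0, 1,0,0,0.1,0,0,0, 0,-0.01,-0.02,0.14,0,0,0, 0,-0.03,-0.04,0.17,0,0,0, 0,-0.05,-0.06,0.19,0,0,0, 0,-0.07,-0.08,0.19,0,0,0, 0,-0.09,-0.09,0.19,0,0,0, 0,-0.1,-0.1,0.19,0,0,0,  0,-0.1,-0.1,0.19,0,0,0]'; python3 - <<'E'
from snap import *
d,o=snap("top","t2");W=cloud(d);print(o["eef_pos"],o["tool_rot"])
# gauge & pliers positions; caliper heights
for n,b in dict(p=(290,232,320,295),g=(255,238,285,280)).items():
    x0,y0,x1,y1=b;P=W[y0:y1,x0:x1].reshape(-1,3);P=P[(P[:,2]>.012)&(P[:,2]<.05)];print(n,len(P),P.mean(0).round(3))
d,o=snap("wrist","w4")
i=cv2.vconcat([cv2.resize(cv2.imread('pics/w4.png'),None,fx=.7,fy=.7),cv2.resize(cv2.imread('pics/t2.png'),None,fx=.7,fy=.7)]);cv2.imwrite('pics/m4.png',i)
E
```

```text
t: 10.65
eef_pos: [0.5945, 0.1913, 0.0551]
tool_rot: [3.14, 0.001, 1.647]
wrist_force: [-10.4, -4.1, 26.7]
width: -0.001
gripper_force: 13.6
t: 11.48
eef_pos: [0.4925, 0.0887, 0.2421]
tool_rot: [-3.141, 0.002, 1.645]
wrist_force: [0.2, -0.4, 0.1]
width: 0.973
gripper_force: 0.0
[0.49245693 0.08871236 0.24207393] [-3.14121853e+00  2.49429807e-03  1.64462652e+00]
p 328 [ 0.448 -0.091  0.018]
g 273 [0.444 0.005 0.025]
```

View pics/m4.png

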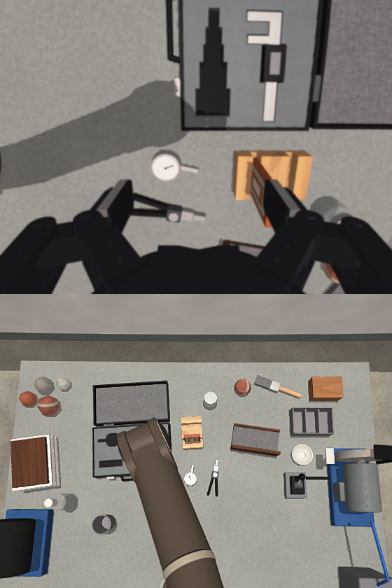

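The caliper lies flush in its cutout, and the pliers' cutout is fully visible at about (305,85) in the full-size view. The gauge is at about (237,238) with its stem to the right, and the bench tools haven't moved.

```bash
python3 - <<'E'
from seats import *
d,o=load("wrist")
for a in (93.5,94.2,95): print(seat(d,o,"pliers",(265,2,340,172),np.radians(a)))
W=cloud(d,o);P=W[210:265,205:300].reshape(-1,3)
p=blob(d,(205,205,300,270),lambda h:h[...,2]>165);Q=plane(d,p,.026,o)*1000
(c,r)=cv2.minEnclosingCircle(Q[(Q[:,0]<470)][:,:2].astype(np.float32));print("dial",c,r,len(p))
hs=cv2.cvtColor(d["color"],cv2.COLOR_RGB2HSV)[...,2].astype(int)
for u in (262,266,270,274,278,282): print(u,hs[225:255:1,u])
# caliper top heights
for u,v in ((392,85),(388,150),(390,30)): print(W[v,u].round(3))
E
```

```text
(array([502.1, 191.4]), 'size', np.float64(158.4), np.float64(67.4), 'exp', np.float64(152.0), np.float64(49.0))
(array([501.1, 191.5]), 'size', np.float64(157.9), np.float64(67.6), 'exp', np.float64(152.0), np.float64(49.0))
(array([499.9, 191.2]), 'size', np.float64(158.1), np.float64(67.9), 'exp', np.float64(152.0), np.float64(49.0))
dial (443.66156005859375, 6.797365665435791) 26.29034996032715 1442
262 [158 158 158 160 160 160 162 161 153 130 106 116 153 187 204 208 204 196
 183 168 160 160 161 162 161 161 159 158 159 161]
266 [159 159 160 160 160 160 160 159 153 131 105  99 118 157 191 207 208 204
 195 180 167 160 160 158 159 160 161 163 162 161]
270 [158 157 159 160 161 161 161 162 162 162 152 127 107 122 162 195 209 209
 203 193 177 162 154 155 159 162 162 160 158 156]
274 [156 156 158 162 164 162 162 160 162 162 154 130 105 100 126 166 197 209
 208 202 192 176 161 154 151 151 151 153 156 159]
278 [159 161 160 160 158 158 157 157 158 158 156 152 137 117 108 129 169 200
 211 209 201 190 176 164 158 155 155 157 160 160]
282 [159 160 159 158 159 160 160 161 158 157 158 160 153 133 111 110 136 169
 192 193 185 177 170 166 165 164 161 161 163 163]
[0.594 0.196 0.058]
[0.604 0.131 0.046]
[0.588 0.249 0.047]
```

```bash
python3 - <<'E'
from seats import *
d,o=load("wrist")
for t in (75,95): print(seat(d,o,"pliers",(272,3,331,172),np.radians(94.2),t), [x.tolist() for x in (lambda p:(p.min(0),p.max(0)))(blob(d,(272,3,331,172),lambda h:h[...,2]<t))])
hs=cv2.cvtColor(d["color"],cv2.COLOR_RGB2HSV)[...,2].astype(int)
print(hs[150,265:345]);print(hs[155:182,305])
print(hs[10:25,305])
S=plane(d,[(262,240.3),(266,241.2),(270,242),(274,242.8),(278,243.6)],.012,o)*1000;print(S.round(1))
k=S[:,:2]-[443.5,7];print(np.degrees(np.arctan2(k[:,1],k[:,0])), np.degrees(np.arctan2(*(S[-1]-S[0])[[1,0]])))
E
```

```text
(array([507.6, 193.7]), 'size', np.float64(152.6), np.float64(52.9), 'exp', np.float64(152.0), np.float64(49.0)) [[278, 12], [328, 167]]
(array([504.8, 191.7]), 'size', np.float64(157.9), np.float64(60.1), 'exp', np.float64(152.0), np.float64(49.0)) [[272, 11], [328, 171]]
[ 77  75  77  77  79  85  92 108 121 128 131 131 128 113  85  53  38  38
  37  38  38  37  36  37  36  37  39  38  37  37  38  38  37  36  37  37
  37  37  37  37  37  36  37  35  37  36  36  36  38  37  36  35  37  36
  36  37  37  37  36  33  26  32  55  87 116 131 135 135 135 135 136 135
 135 136 134 134 133 133 133 133]
[37 38 38 37 36 35 27 22 24 38 53 66 73 77 78 78 78 78 78 78 78 79 78 79
 78 72 54]
[111  82  60  55  49  42  33  33  33  32  33  33  33  33  33]
[[4.739e+02 3.200e+00 1.200e+01]
 [4.791e+02 2.300e+00 1.200e+01]
 [4.842e+02 1.600e+00 1.200e+01]
 [4.893e+02 9.000e-01 1.200e+01]
 [4.945e+02 2.000e-01 1.200e+01]]
[-7.14063606 -7.47232554 -7.53430854 -7.58409908 -7.62536756] -8.342300598381955
```

```bash
python3 - <<'E'
from seats import *
d,o=load("wrist");p=blob(d,(272,3,331,172),lambda h:h[...,2]<(75))
u=np.array([np.cos(np.radians(94.2)),np.sin(np.radians(94.2))]);v=np.array([-u[1],u[0]])
for r in (14,20,30,40,60,75,80,85,90,100,120,150,162):
    c=p[p[:,1]==r][:,0];E=plane(d,[(c.min()-.5,r),(c.max()+.5,r)],.045,o)[:,:2]*1000
    m=(E[0]+E[1])/2;print(r,c.min(),c.max(),"w",np.linalg.norm(E[0]-E[1]).round(1),"along",((m-[507,193.7])@u).round(1),"axis off v",((m-[507,193.7])@v).round(1))
E
```

```text
14 298 312 w 14.6 along 62.4 axis off v -0.8
20 298 312 w 14.6 along 56.9 axis off v -0.9
30 298 312 w 14.7 along 47.7 axis off v -1.0
40 294 316 w 22.7 along 38.5 axis off v -1.2
60 294 316 w 23.0 along 19.8 axis off v -1.4
75 291 318 w 28.2 along 5.5 axis off v -1.2
80 291 318 w 28.3 along 0.7 axis off v -1.2
85 291 318 w 28.4 along -4.2 axis off v -1.3
90 285 323 w 39.7 along -9.0 axis off v -0.9
100 285 323 w 40.0 along -18.8 axis off v -1.1
120 285 322 w 39.5 along -38.9 axis off v -0.9
150 280 327 w 51.1 along -70.0 axis off v -1.4
162 278 327 w 53.8 along -82.9 axis off v -0.6
```

Pliers seat is at (0.508, 0.194). The tool yaw already suits the slab, so I'll do that first and look at the rack from above.

```bash
python3 -m inch '[0,0.02,-0.03,0.03,0,0,0, 0,0.045,-0.06,0.06,0,0,0, 0,0.07,-0.09,0.06,0,0,0, 0,0.09,-0.12,0.06,0,0,0, 0,0.107,-0.149,0.06,0,0,0, 0,0.107,-0.149,0.06,0,0,0, 0,0.107,-0.149,0.06,0,0,0]'; python3 snap.py wrist w_sl
```

```text
t: 12.17
eef_pos: [0.6026, -0.0595, 0.3003]
tool_rot: [-3.14, -0.001, 1.643]
wrist_force: [-0.2, 1.1, 0.5]
width: 1.001
gripper_force: 0.0
```

View pics/w_sl.png

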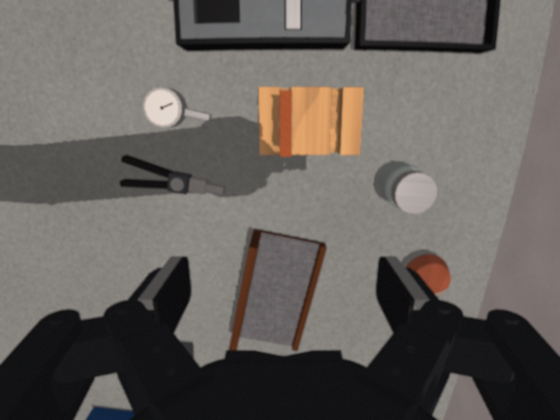

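The slab's top edge is the red strip at cols 279–292, rows 88–157. The stand's board runs (256,232)–(233,350), with the ledge to its right.

```bash
python3 - <<'E'
from seats import *
d,o=load("wrist");W=cloud(d,o)
m=np.zeros((420,560),bool);m[75:170,265:315]=1
P=W[m&(W[...,2]>.116)&(W[...,2]<.135)]*1000;print(len(P),P.mean(0).round(1));print(cv2.minAreaRect(P[:,:2].astype(np.float32)))
p=np.argwhere(m&(W[...,2]>.116)&(W[...,2]<.135))[:,::-1];print(p.min(0),p.max(0))
print("plane",cv2.minAreaRect((plane(d,p,.123,o)[:,:2]*1000).astype(np.float32)))
m[:]=0;m[222:352,225:335]=1
for lo,hi in((.062,.078),(.006,.014),(.016,.026)):
    q=np.argwhere(m&(W[...,2]>lo)&(W[...,2]<hi))[:,::-1];Q=plane(d,q,(.07,.01,.02)[[.062,.006,.016].index(lo)],o)*1000
    print(lo,len(q),Q.mean(0).round(1),cv2.minAreaRect(Q[:,:2].astype(np.float32)))
E
```

```text
801 [600.7   1.8 123.6]
((601.111328125, 1.0882759094238281), (11.726908683776855, 62.65291976928711), 4.0102128982543945)
[280  91] [292 156]
plane ((601.1070556640625, 1.0408954620361328), (11.686504364013672, 62.556434631347656), 4.019658088684082)
0.062 951 [ 560.9 -230.3   70. ] ((560.118408203125, -235.65274047851562), (168.54989624023438, 12.257514953613281), 81.52909088134766)
0.006 6061 [ 608.6 -250.1   10. ] ((606.5451049804688, -256.9803466796875), (193.25978088378906, 107.28865051269531), 81.71025085449219)
0.016 751 [ 653.2 -254.7   20. ] ((647.0510864257812, -241.60476684570312), (94.15621948242188, 217.7357940673828), 19.949691772460938)
```

Slab top (0.601, 0.001), yaw 4.0°, size 11.7×62.6, so it's consistent. The stand's foot-of-board point is about (0.563, -0.253), with its x axis at -8.3°. Picking the slab.

```bash
python3 -m inch '[0,0,0.03,-0.02,0,0,0, 0,-0.001,0.0605,-0.05,0,0,0, 0,-0.001,0.0605,-0.09,0,0,0, 0,-0.001,0.0605,-0.12,0,0,0, 0,-0.001,0.0605,-0.12,0,0,0, 0,-0.001,0.0605,-0.12,0,0,0]'; python3 -m inch '[0,0,0,-0.025,0,0,0, 0,0,0,-0.05,0,0,0, 0,0,0,-0.075,0,0,0, 0,0,0,-0.085,0,0,0, 0,0,0,-0.085,0,0,0]'
```

```text
t: 12.72
eef_pos: [0.5994, 0.0043, 0.1812]
tool_rot: [-3.139, -0.001, 1.649]
wrist_force: [0.7, 0.1, 0.4]
width: 1.0
gripper_force: 0.0
t: 13.13
eef_pos: [0.6002, 0.0028, 0.0967]
tool_rot: [-3.141, -0.0, 1.647]
wrist_force: [-1.0, -0.3, 0.2]
width: 1.001
gripper_force: 0.0
```

```bash
python3 -m inch '[1,0.001,-0.001,0,0,0,0, 1,0.001,-0.001,0,0,0,0, 1,0.001,-0.001,0,0,0,0, 1,0.001,-0.001,0,0,0,0, 1,0.001,-0.001,0,0,0,0, 1,0.001,-0.001,0,0,0,0, 1,0.001,-0.001,0,0,0,0, 1,0.001,-0.001,0,0,0,0]' 60; python3 -m inch '[1,0,0,0.02,0,0,0, 1,0,0,0.05,0,0,0, 1,0,0,0.09,0,0,0, 1,0,-0.01,0.12,0,0,0, 1,0,-0.04,0.12,0,0,-0.5, 1,-0.005,-0.08,0.12,0,0,-1, 1,-0.01,-0.12,0.12,0,0,-1.6, 1,-0.015,-0.155,0.12,0,0,-2, 1,-0.02,-0.19,0.12,0,0,-2.5, 1,-0.034,-0.225,0.12,0,0,-2.5]'
```

```text
t: 13.8
eef_pos: [0.6016, 0.0016, 0.0975]
tool_rot: [3.141, 0.0, 1.647]
wrist_force: [-2.2, -0.4, 6.3]
width: 0.126
gripper_force: 59.6
t: 14.63
eef_pos: [0.5675, -0.2248, 0.2163]
tool_rot: [3.141, -0.001, 1.426]
wrist_force: [0.6, -1.4, -2.0]
width: 0.134
gripper_force: 59.0
```

```bash
python3 -m inch '[1,0,-0.015,0,-0.2,-1.36,0, 1,-0.001,-0.029,-0.02,-0.4,-2.72,0, 1,-0.001,-0.029,-0.05,-0.4,-2.72,0, 1,-0.001,-0.029,-0.07,-0.4,-2.72,0, 1,-0.001,-0.029,-0.085,-0.4,-2.72,0, 1,-0.001,-0.029,-0.085,-0.4,-2.72,0, 1,-0.001,-0.029,-0.085,-0.4,-2.72,0]'; python3 snap.py scene s3; python3 -c "
import cv2
i=cv2.imread('pics/s3.png')[120:290,120:300];cv2.imwrite('pics/s3c.png',cv2.resize(i,None,fx=3.3,fy=3.3,interpolation=2))"
```

```text
t: 15.22
eef_pos: [0.5657, -0.2519, 0.1309]
tool_rot: [2.904, -0.0, 1.429]
wrist_force: [-0.1, 0.6, -1.4]
width: 0.13
gripper_force: 59.4
```

View pics/s3c.png

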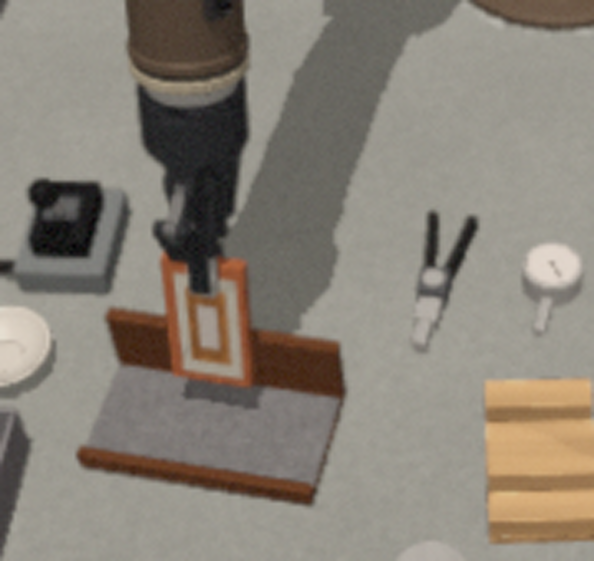

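The slab hangs just in front of the board, leaning back, with its broad face to the visitors. Lowering it.

```bash
python3 -m inch '[1,0.001,-0.001,-0.015,0,0,0, 1,0.001,-0.001,-0.025,0,0,0, 1,0.001,-0.001,-0.03,0,0,0, 1,0.001,-0.001,-0.03,0,0,0]'; python3 -m inch '[1,0,0,-0.0015,0,0,0, 1,0,0,-0.003,0,0,0, 1,0,0,-0.003,0,0,0]'
```

```text
t: 15.6
eef_pos: [0.5668, -0.253, 0.1009]
tool_rot: [2.903, 0.0, 1.429]
wrist_force: [-0.3, 0.3, -1.8]
width: 0.127
gripper_force: 59.5
t: 15.85
eef_pos: [0.5675, -0.2534, 0.0991]
tool_rot: [2.901, 0.001, 1.429]
wrist_force: [-0.6, -0.4, -2.7]
width: 0.132
gripper_force: 59.5
```

```bash
python3 -m inch '[1,0,0,-0.001,0,0,0, 1,0,0,-0.0025,0,0,0, 1,0,0,-0.0025,0,0,0]'
```

```text
t: 16.1
eef_pos: [0.5681, -0.2536, 0.0982]
tool_rot: [2.9, 0.002, 1.428]
wrist_force: [-5.7, 1.3, 12.4]
width: 0.126
gripper_force: 61.8
```

```bash
python3 -m inch '[0.8,0,0,0,0,0,0, 0.6,0,0,0,0,0,0, 0.3,0,0,0,0,0,0, 0,0,0,0,0,0,0, 0,0,0,0,0,0,0, 0,-0.005,0,0.02,0,0,0, 0,-0.013,0.002,0.05,0,0,0, 0,-0.02,0.003,0.085,0,0,0, 0,-0.02,0.003,0.125,0,0,0]'; python3 -m inch '[0,-0.01,0.02,0.02,0.4,1.36,-0.3, 0,-0.02,0.04,0.04,0.4,2.72,-0.3, 0,-0.03,0.07,0.04,0.4,2.72,-1.7, 0,-0.05,0.1,0.04,0.4,2.72,-3.1, 0,-0.07,0.125,0.04,0.4,2.72,-4.5, 0,-0.09,0.145,0.04,0.4,2.72,-5.9, 0,-0.1,0.155,0.04,0.4,2.72,-7.3, 0,-0.11,0.16,0.04,0.4,2.72,-8.7, 0,-0.12,0.16,0.04,0.4,2.72,-10.1]'; python3 - <<'E'
from snap import *
d,o=snap("scene","s4");W=cloud(d);print(o["eef_pos"],o["tool_rot"])
cv2.imwrite('pics/s4c.png',cv2.resize(cv2.imread('pics/s4.png')[140:290,120:320],None,fx=3.3,fy=3.3,interpolation=2))
C=cloud(snap("top")[0])
M=np.vstack([W[170:250,150:230].reshape(-1,3),C[185:240,330:400].reshape(-1,3)])
l=np.array([.563,-.253]);q=M[:,:2]-l;x=q@[.9895,-.144];y=q@[.144,.9895];z=M[:,2]-.01
s=(abs(y)<.025)&(x>-.03)&(x<.06)
for h in np.arange(.01,.12,.015):
    k=s&(abs(z-h)<.005);print(h.round(3),k.sum(),"front x", np.median(x[k]).round(3) if k.any() else None)
E
```

```text
t: 16.85
eef_pos: [0.5451, -0.2497, 0.2209]
tool_rot: [2.906, -0.0, 1.429]
wrist_force: [0.9, -0.9, 0.2]
width: 0.999
gripper_force: 0.0
t: 17.6
eef_pos: [0.4268, -0.0887, 0.2616]
tool_rot: [3.111, 0.099, 0.55]
wrist_force: [-0.1, -0.7, -0.4]
width: 1.0
gripper_force: 0.0
[ 0.42681689 -0.08866193  0.2615702 ] [3.11148613 0.09875214 0.55023313]
0.01 80 front x 0.029
0.025 69 front x 0.025
0.04 81 front x 0.02
0.055 95 front x 0.014
0.07 74 front x 0.011
0.085 79 front x 0.005
0.1 84 front x -0.0
0.115 126 front x -0.007
```

View pics/s4c.png

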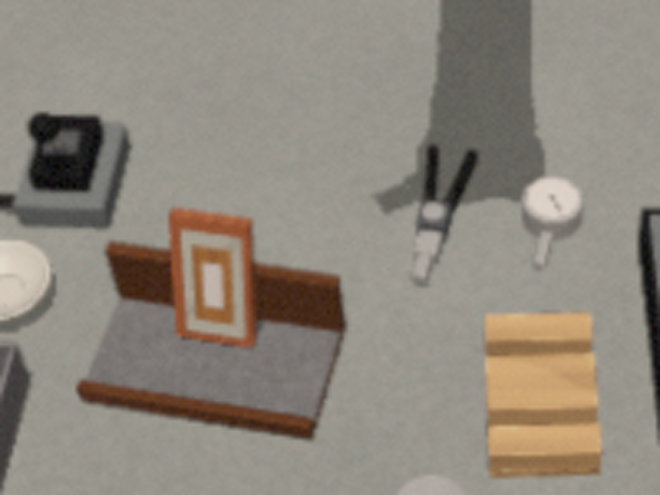

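The slab leans about 0.33 rad on the board with its foot on the ledge, about 18 mm from the board, which is right. Next I straighten the tool, working out the turn first.

```bash
cat > turn.py <<'E'
import sys
from h import *
from rig import bot
o=bot.get_obs();a=Rot.from_euler("xyz",o["tool_rot"]);b=Rot.from_euler("xyz",[np.pi,0,np.radians(float(sys.argv[1]))])
print(((b*a.inv()).as_rotvec(degrees=True)/5).round(2),o["eef_pos"].round(4))
E
python3 turn.py -10
```

```text
[ 0.56 -1.08 -8.34] [ 0.4266 -0.0898  0.2614]
```

```bash
python3 -m inch '[0,-0.01,0.01,0,0.09,-0.18,-1.39, 0,-0.015,0.02,0,0.19,-0.36,-2.78, 0,-0.02,0.03,0,0.28,-0.54,-4.17, 0,-0.03,0.04,0,0.37,-0.72,-5.56, 0,-0.03,0.05,0,0.47,-0.9,-6.95, 0,-0.03,0.05,0,0.56,-1.08,-8.34, 0,-0.03,0.05,0,0.56,-1.08,-8.34, 0,-0.03,0.05,0,0.56,-1.08,-8.34]'; python3 snap.py wrist w_p; python3 turn.py -10;  python3 - <<'E'
from seats import *
d,o=load("wrist");W=cloud(d,o)
# pliers: points above table, near
m=(W[...,2]>.019)&(W[...,2]<.04);n,l,s,c=cv2.connectedComponentsWithStats(m.astype(np.uint8))
for i in range(1,n):
    if s[i,4]>60 and s[i,1]<260:
        p=np.argwhere(l==i)[:,::-1];P=W[l==i]*1000;print(s[i],P.mean(0).round(1))
E
```

```text
t: 18.37
eef_pos: [0.3976, -0.0409, 0.2614]
tool_rot: [-3.141, -0.001, -0.168]
wrist_force: [0.5, 0.0, 0.6]
width: 1.0
gripper_force: 0.0
[-0.    0.01 -0.08] [ 0.3977 -0.0408  0.2614]
[127   0  48 134 874] [542.9  86.2  29.6]
[ 179    0   82   40 2090] [577.9   0.8  31.7]
[ 363    0  172   12 1025] [ 552.7 -244.3   29.7]
[ 543   66   17   85 1257] [ 422.9 -373.5   27.7]
[  18   73  124   65 3806] [511.7 168.7  32.2]
[307 100  23  26 568] [460.7 -91.1  24.7]
[ 216  120   45   45 1510] [442.9   6.7  27.1]
[  0 128   9  21  96] [499.1 294.5  31.9]
[106 144  27  15 193] [457.7 143.9  38.3]
[ 24 153  77  36 709] [442.7 230.8  24.6]
```

View pics/w_p.png

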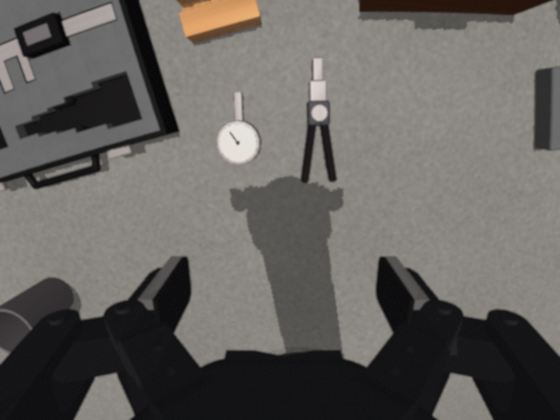

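The pliers' block is at (318,113), nose tip (318,59), handles splayed down to (305,180) and (333,178); the gauge dial is at (238,142). That was the last picture to view, so the rest goes by numbers.

```bash
python3 - <<'E'
from seats import *
d,o=load("wrist");W=cloud(d,o);m=np.zeros(W.shape[:2],bool);m[95:130,300:340]=1
k=m&(W[...,2]>.019)&(W[...,2]<.04);p=np.argwhere(k)[:,::-1];P=plane(d,p,.024,o)*1000
print(cv2.minAreaRect(P[:,:2].astype(np.float32)))
v=cv2.cvtColor(d["color"],cv2.COLOR_RGB2HSV)[...,2].astype(int)
pts=[]
for r in (64,70,76):
    c=np.where(v[r,305:332]>165)[0]+305;print(r,c.min(),c.max());pts.append(((c.min()+c.max())/2,r))
N=plane(d,pts,.015,o)*1000;print("nose",N.round(1))
h=[]
for r in (140,155,170):
    c=np.where(v[r,295:345]<60)[0]+295;print(r,c.min(),c.max());h.append(((c.min()+c.max())/2,r))
H=plane(d,h,.016,o)*1000;print("handles",H.round(1))
A=np.vstack([N,H])[:,:2].astype(np.float32);l=cv2.fitLine(A,2,0,.1,.1).ravel();print(np.degrees(np.arctan2(l[1],l[0])),l)
q=np.where(v[100:200,320]>0)
b=blob(d,(205,110,265,170),lambda h:h[...,2]>165);Q=plane(d,b,.026,o)*1000;Q=Q[:,:2]
print("dial",cv2.minEnclosingCircle(Q.astype(np.float32)))
s=[]
for r in (98,104,110,116):
    c=np.where(v[r,228:252]>160)[0]+228;s.append(((c.min()+c.max())/2,r))
print("stem",(plane(d,s,.012,o)*1000).round(1))
E
```

```text
((460.357666015625, -91.18629455566406), (25.686538696289062, 28.19908905029297), 81.43001556396484)
64 314 321
70 314 321
76 314 321
nose [[514.  -99.2  15. ]
 [507.6 -98.2  15. ]
 [501.  -97.3  15. ]]
140 307 329
155 305 331
170 302 334
handles [[428.4 -87.4  16. ]
 [410.5 -84.9  16. ]
 [392.1 -82.3  16. ]]
-7.845186 [ 9.9064052e-01 -1.3649689e-01  4.5893542e+02 -9.1548721e+01]
dial ((448.9056701660156, 6.720765590667725), 31.08238983154297)
stem [[492.7  -0.9  12. ]
 [486.    1.   12. ]
 [479.    1.2  12. ]
 [472.2   2.6  12. ]]
```

```bash
python3 -m inch '[0,0.02,-0.017,-0.03,0,0,0.3, 0,0.045,-0.035,-0.06,0,0,0.3, 0,0.063,-0.0505,-0.1,0,0,0.3, 0,0.063,-0.0505,-0.14,0,0,0.3, 0,0.063,-0.0505,-0.18,0,0,0.3, 0,0.063,-0.0505,-0.2,0,0,0.3, 0,0.063,-0.0505,-0.2,0,0,0.3, 0,0.063,-0.0505,-0.2,0,0,0.3]'; python3 - <<'E'
from snap import *
d,o=snap("wrist");W=cloud(d,o);print(o["eef_pos"],o["tool_rot"][2])
m=np.zeros(W.shape[:2],bool);m[140:300,230:340]=1
k=m&(W[...,2]>.0195)&(W[...,2]<.035);n,l,s,c=cv2.connectedComponentsWithStats(k.astype(np.uint8));i=1+np.argmax(s[1:,4]);print(s[i])
P=plane(d,np.argwhere(l==i)[:,::-1],.024,o)*1000;print(cv2.minAreaRect(P[:,:2].astype(np.float32)))
E
```

```text
t: 19.08
eef_pos: [0.4599, -0.0907, 0.0605]
tool_rot: [-3.141, 0.002, -0.144]
wrist_force: [-0.4, 0.1, 0.5]
width: 1.001
gripper_force: 0.0
[ 0.45991314 -0.09065581  0.06048162] -0.14397530667834646
[ 267  208   43   45 1842]
((461.6836242675781, -92.67935943603516), (25.66604232788086, 28.417457580566406), 81.77738952636719)
```

```bash
python3 -m inch '[0,0.001,-0.0015,-0.025,0,0,0, 0,0.001,-0.0015,-0.049,0,0,0, 0,0.001,-0.0015,-0.049,0,0,0, 1,0.001,-0.0015,-0.049,0,0,0, 1,0.001,-0.0015,-0.049,0,0,0, 1,0.001,-0.0015,-0.049,0,0,0, 1,0.001,-0.0015,-0.049,0,0,0, 1,0.001,-0.0015,-0.049,0,0,0, 1,0.001,-0.0015,-0.049,0,0,0]' 50; python3 turn.py -8
```

```text
t: 19.88
eef_pos: [0.4621, -0.0925, 0.0136]
tool_rot: [-3.142, -0.003, -0.147]
wrist_force: [-1.8, 0.3, 10.9]
width: 0.285
gripper_force: 48.8
[0.   0.03 0.08] [ 0.4621 -0.0925  0.0136]
```

```bash
python3 -m inch '[1,0,0,0.03,0,0,0, 1,0,0,0.07,0,0,0, 1,0,0.01,0.11,0,0,1.4, 1,0,0.04,0.14,0,0,2.8, 1,0,0.07,0.16,0,0,4.2, 1,0,0.1,0.16,0,0,5.6, 1,0,0.13,0.16,0,0,7, 1,0,0.16,0.16,0,0,8.4, 1,0,0.19,0.16,0,0,9.8, 1,0,0.22,0.16,0,0,11.2]'; python3 -m inch '[1,0.01,0.02,0,0,0,1.4, 1,0.02,0.04,0,0,0,2.8, 1,0.03,0.06,0,0,0,4.2, 1,0.04,0.066,-0.01,0,0,5.6, 1,0.046,0.066,-0.02,0,0,7, 1,0.046,0.066,-0.035,0,0,8.4, 1,0.046,0.066,-0.055,0,0,9.3, 1,0.046,0.066,-0.055,0,0,9.3, 1,0.046,0.066,-0.055,0,0,9.3]'; python3 turn.py 94.2; python3 - <<'E'
from snap import *
d,o=snap("wrist","w_p2");v=cv2.cvtColor(d["color"],cv2.COLOR_RGB2HSV)[...,2].astype(int)
for r in range(60,250,10): print(r,v[r,230:336:4])
E
```

```text
t: 20.72
eef_pos: [0.461, 0.1288, 0.1728]
tool_rot: [3.141, -0.001, 0.836]
wrist_force: [0.4, -0.4, -0.9]
width: 0.288
gripper_force: 50.7
t: 21.47
eef_pos: [0.5065, 0.1932, 0.1168]
tool_rot: [-3.139, -0.0, 1.639]
wrist_force: [-0.2, 0.1, -0.7]
width: 0.288
gripper_force: 50.7
[-0.   -0.03  0.06] [0.5065 0.1932 0.1168]
60 [159 159 159 160 160 161 161 162 163  97  38  38  39  38  38  37  37  39
  38  27 126 165 167 166 166 167 166]
70 [158 158 160 160 157 158 165 165 161 103  38  37  38  37  37  39  38  39
  38  34 134 165 165 166 165 165 164]
80 [158 158 158 159 159 161 162 164 162 111  38  37  39  37  38  39  38  39
  38  34 139 168 168 167 167 167 166]
90 [156 158 159 159 161 162 161 161 162 122  41  41  41  41  41  43  43  44
  44  38 140 167 166 166 167 167 166]
100 [157 157 157 157 163 164 162 162 164 165 164 165 165 164 164 164 164 165
 165 165 168 166 167 164 166 167 166]
110 [156 156 159 161 161 162 161 159 161 162 164 165 164 166 165 165 166 166
 166 165 166 166 167 168 170 169 169]
120 [157 158 160 161 159 160 161 163 163 164 166 163 163 163 164 166 165 164
 164 164 164 164
[... 701 characters left out ...]
4 163 163]
190 [ 99  98  98  98  98  97  96  96  98 115 123 144 152 209 226 237 185 116
 126 160 159 161 163 161 163 163 165]
200 [ 95  97  98  97  99  95  96  96 126 149 148 146 148 147 147 148 153 207
 217  63 100  96  96  96  96  96  95]
210 [ 96  97  98  97  97  94  95  95 124 148 148 145 147 147 148 148 146 148
 134  61  96  97  98  97  96  97  96]
220 [ 95  95  96  96  96  96  96  95 118 147 149 146 147 147 148 148 146 147
 133  66  97  98  97  96  97  96  97]
230 [ 96  95  96  94  95  94  95  54  98 146 148 145 147 146 146 146 145 147
 131  35  35  93 116 145 149 148 144]
240 [ 95  97  96  95  96  95  96  63  75 126 129 125 126 127 127 126 119 118
  97  55  30 129 153 152 153 152 151]
```

```bash
python3 - <<'E'
from seats import *
d,o=load("wrist");v=cv2.cvtColor(d["color"],cv2.COLOR_RGB2HSV)[...,2].astype(float);e=o["eef_pos"]*1000
print(v[122:142,284]);print("r130",v[130,258:304]);print("r160",v[160,262:304])
W=cloud(d,o);zn=np.median(W[150:180,276:290,2]);print("nose z",zn,e, "block z",np.median(W[205:225,268:294,2]))
a=o["tool_rot"][2];u=np.array([np.cos(a),np.sin(a)]);w=np.array([-u[1],u[0]])
def cross(line,off,th):   # subpixel crossings
    s=np.sign(line-th);i=np.where(s[1:]!=s[:-1])[0];return [off+k+(th-line[k])/(line[k+1]-line[k]) for k in i]
fr=cross(v[115:130,284],115,100);nr=cross(v[130:142,284],130,130);print("seat front",fr,"nose front",nr)
print(cross(v[130,255:304],255,70),cross(v[160,255:304],255,150),cross(v[160,285:304],285,168))
def rel(uv,z):
    P=plane(d,[uv],z,o)[0]*1000-e;return (P[:2]@u).round(1),(P[:2]@w).round(1)
print("seat front rel",rel((284,fr[0]),.045)); print("nose front",[rel((284,x),zn) for x in nr[:1]])
for r in (150,160,170,180): 
    c=[x for x in cross(v[r,255:304],255,200)];print(r,c,[rel((x,r),zn) for x in c])
for r in (128,130): 
    c=cross(v[r,255:304],255,130);print(r,c,[rel((x,r),.045) for x in c])
E
```

```text
[133.  87.  44.  37.  38.  38.  38.  37.  38.  38.  36.  36.  43.  65.
  93. 119. 151. 191. 225. 240.]
r130 [160. 160. 157. 146. 129. 121. 113. 101.  97.  98.  97.  98.  98.  98.
  91.  75.  47.  30.  26.  27.  27.  30.  34.  35.  37.  37.  38.  37.
  38.  37.  39.  36.  37.  37.  38.  34.  31.  45.  85. 128. 155. 165.
 167. 166. 167. 167.]
r160 [ 96.  96.  96.  96.  95.  93. 104. 142. 180. 209. 227. 235. 240. 242.
 243. 243. 243. 244. 244. 245. 247. 248. 249. 250. 250. 249. 249. 249.
 248. 244. 234. 218. 185. 138.  95.  96. 116. 125. 125. 128. 137. 150.]
nose z 0.11966413757337578 [506.54840485 193.19432135 116.84155717] block z 0.11966911517043634
seat front [np.float64(122.71739130434783)] nose front [np.float64(137.34375)]
[np.float64(273.17857142857144), np.float64(295.625)] [np.float64(269.2105263157895), np.float64(294.74468085106383), np.float64(303.0)] [np.float64(294.36170212765956)]
seat front rel (np.float64(65.3), np.float64(-0.7))
nose front [(np.float64(61.6), np.float64(-0.7))]
150 [np.float64(270.4074074074074), np.float64(293.6216216216216)] [(np.float64(56.1), np.float64(5.2)), (np.float64(56.1), np.float64(-4.9))]
160 [np.float64(270.6896551724138), np.float64(293.54545454545456)] [(np.float64(51.7), np.float64(5.2)), (np.float64(51.7), np.float64(-4.9))]
170 [np.float64(271.1666666666667), np.float64(293.48387096774195)] [(np.float64(47.2), np.float64(5.0)), (np.float64(47.2), np.float64(-5.0))]
180 [np.float64(272.0), np.float64(272.0), np.float64(293.44827586206895)] [(np.float64(42.7), np.float64(4.7)), (np.float64(42.7), np.float64(4.7)), (np.float64(42.7), np.float64(-5.0))]
128 [np.float64(264.42857142857144), np.float64(297.10714285714283)] [(np.float64(61.9), np.float64(12.2)), (np.float64(61.9), np.float64(-9.4))]
130 [np.float64(261.94117647058823), np.float64(297.0740740740741)] [(np.float64(60.6), np.float64(13.9)), (np.float64(60.6), np.float64(-9.4))]
```

```bash
python3 -m inch '[1,0.0015,0.0015,-0.02,0,0,0.06, 1,0.0015,0.0015,-0.04,0,0,0.06, 1,0.0015,0.0015,-0.048,0,0,0.06, 1,0.0015,0.0015,-0.048,0,0,0.06, 1,0.0015,0.0015,-0.048,0,0,0.06, 1,0.0015,0.0015,-0.048,0,0,0.06]'; python3 turn.py 94.2
```

```text
t: 22.02
eef_pos: [0.5095, 0.1956, 0.0707]
tool_rot: [3.14, -0.001, 1.646]
wrist_force: [0.0, -0.2, -1.0]
width: 0.286
gripper_force: 50.7
[-0.01  0.01 -0.03] [0.5095 0.1956 0.0707]
```

```bash
python3 -m inch '[1,-0.001,-0.001,-0.005,0,0,0, 1,-0.001,-0.001,-0.01,0,0,0, 1,-0.001,-0.001,-0.015,0,0,0, 1,-0.001,-0.001,-0.018,0,0,0, 1,-0.001,-0.001,-0.018,0,0,0]'; python3 -m inch '[1,0,0,-0.002,0,0,0, 1,0,0,-0.003,0,0,0, 1,0,0,-0.003,0,0,0]'
```

```text
t: 22.43
eef_pos: [0.5076, 0.194, 0.0507]
tool_rot: [-3.14, -0.001, 1.647]
wrist_force: [-0.6, 0.7, -2.7]
width: 0.289
gripper_force: 50.5
t: 22.68
eef_pos: [0.5077, 0.1943, 0.0482]
tool_rot: [-3.141, -0.001, 1.647]
wrist_force: [0.4, 0.1, -1.3]
width: 0.288
gripper_force: 50.8
```

```bash
python3 -m inch '[0,0,0,0,0,0,0, 0,0,0,0,0,0,0, 0,0,0,0,0,0,0, 0,0,0,0.02,0,0,0, 0,0,0,0.04,0,0,0, 1,0,0,0.04,0,0,0, 1,0,0,0.04,0,0,0, 1,0,0,0.04,0,0,0, 1,0,0,0.04,0,0,0, 1,0,0,0.04,0,0,0]' ; python3 -m inch '[1,0,0,-0.01,0,0,0, 1,0,0,-0.02,0,0,0, 1,0,0,-0.026,0,0,0, 1,0,0,-0.029,0,0,0, 1,0,0,-0.031,0,0,0, 1,0,0,-0.033,0,0,0,1,0,0,-0.033,0,0,0]'
```

```text
t: 23.52
eef_pos: [0.5073, 0.1938, 0.0875]
tool_rot: [-3.14, -0.0, 1.647]
wrist_force: [0.7, -0.4, -0.4]
width: 0.295
gripper_force: 0.0
t: 24.1
eef_pos: [0.5077, 0.1943, 0.0553]
tool_rot: [-3.141, -0.001, 1.647]
wrist_force: [0.6, 0.3, -1.5]
width: -0.001
gripper_force: 0.0
```

```bash
python3 -m inch '[1,0,0,-0.001,0,0,0, 1,0,0,-0.002,0,0,0, 1,0,0,-0.002,0,0,0]'; python3 -m inch '[1,0,0,-0.0012,0,0,0, 1,0,0,-0.0012,0,0,0]'
```

```text
t: 24.35
eef_pos: [0.508, 0.1944, 0.0551]
tool_rot: [3.141, 0.0, 1.647]
wrist_force: [-6.6, -3.9, 19.8]
width: 0.003
gripper_force: 10.1
t: 24.52
eef_pos: [0.508, 0.1944, 0.055]
tool_rot: [3.14, 0.001, 1.647]
wrist_force: [-10.1, -6.4, 33.3]
width: -0.0
gripper_force: 16.5
```

```bash
python3 -m inch '[1,0,0,0.03,0,0,0, 1,0,0,0.07,0,0,0, 0,0,0,0.11,0,0,-1.4, 0,-0.01,-0.02,0.15,0,0,-2.8, 0,-0.03,-0.05,0.18,0,0,-4.2, 0,-0.05,-0.08,0.185,0,0,-5.6, 0,-0.07,-0.11,0.185,0,0,-7, 0,-0.08,-0.14,0.185,0,0,-8.4, 0,-0.09,-0.16,0.185,0,0,-9.8, 0,-0.098,-0.184,0.185,0,0,-11.2]'; python3 -m inch '[0,0,0,0,0,0,-1.4, 0,0,0,0,0,0,-2.8, 0,0,0,0,0,0,-4.2, 0,0,0,0,0,0,-5.6, 0,0,0,0,0,0,-7, 0,0,0,0,0,0,-8.4, 0,0,0,0,0,0,-9.2, 0,0,0,0,0,0,-9.2, 0,0,0,0,0,0,-9.2]'; cat > g.py <<'E'
from snap import *
d,o=snap("wrist");W=cloud(d,o);print(o["eef_pos"].round(4),np.degrees(o["tool_rot"][2]))
m=np.zeros(W.shape[:2],bool);m[:300,150:400]=1
k=m&(W[...,2]>.0195)&(W[...,2]<.036);n,l,s,c=cv2.connectedComponentsWithStats(k.astype(np.uint8))
for i in range(1,n):
    if s[i,4]<300 : continue
    p=np.argwhere(l==i)[:,::-1];P=plane(d,p,.026,o)*1000
    (x,y),r=cv2.minEnclosingCircle(P[:,:2].astype(np.float32));print(s[i],"circ",round(x,1),round(y,1),round(r,1),P.mean(0).round(1))
    if 24<r<31:
        L=m&(W[...,2]>.006)&(W[...,2]<.019);D=np.hypot(W[...,0]*1e3-x,W[...,1]*1e3-y);L&=(D>32)&(D<57)
        v=cv2.cvtColor(d["color"],cv2.COLOR_RGB2HSV)[...,2];L&=v>140
        S=plane(d,np.argwhere(L)[:,::-1],.012,o)*1000;q=S.mean(0);print("stem",len(S),q.round(1),"yaw",np.degrees(np.arctan2(q[1]-y,q[0]-x)))
E
python3 g.py
```

```text
t: 25.35
eef_pos: [0.409, 0.0091, 0.2375]
tool_rot: [3.14, -0.001, 0.663]
wrist_force: [-0.4, 0.2, 0.4]
width: 1.002
gripper_force: 0.0
t: 26.1
eef_pos: [0.4098, 0.0103, 0.2372]
tool_rot: [-3.141, -0.001, -0.13]
wrist_force: [-0.3, 0.2, -0.4]
width: 0.998
gripper_force: 0.0
[0.4098 0.0103 0.2372] -7.47409392497897
[179   0  37 135 480] circ 536.2 87.0 69.0 [537.3  86.2  26. ]
[ 230    0   88   35 2216] circ 581.5 -1.1 44.2 [578.7   2.6  26. ]
[150  78  31  29 599] circ 516.0 126.8 20.2 [515.1 126.4  26. ]
[ 237  115   47   47 1719] circ 455.2 30.9 25.8 [455.8  30.8  26. ]
stem 201 [498.1  18.7  12. ] yaw -15.824943064380966
```

The gauge has been knocked aside: it is now at (0.4555, 0.031), yaw -15.8°. I need to check finger clearance to the case edge.

```bash
python3 - <<'E'
from meas import *
d,o=load("wrist");W=cloud(d,o).reshape(-1,3)*1000;a=np.radians(-15.8)
q=W[:,:2]-[455.5,30.9];x=q@[np.cos(a),np.sin(a)];y=q@[-np.sin(a),np.cos(a)]
for lim in (13,20,45):
    k=(abs(x)<lim)&(y>30)&(y<110)&(W[:,2]>12)&(W[:,2]<120);print(lim,k.sum(),y[k].min() if k.any() else None,W[k].mean(0) if k.any() else None)
E
```

```text
13 1306 51.049028118518706 [478.61378077 108.44042977  43.47387716]
20 1826 51.049028118518706 [481.05838696 108.99037546  43.8509358 ]
45 3193 51.049028118518706 [490.80111789 107.50512689  41.8838615 ]
```

```bash
python3 - <<'E'
from meas import *
d,o=load("wrist");W=cloud(d,o).reshape(-1,3)*1000
for r in (0,15,25,35,45):
    a=np.radians(-15.8+r);q=W[:,:2]-[455.5,30.9];x=q@[np.cos(a),np.sin(a)];y=q@[-np.sin(a),np.cos(a)]
    k=(abs(x)<15)&(abs(y)>32)&(abs(y)<110)&(W[:,2]>14)&(W[:,2]<120);print(r,k.sum(),np.sort(y[k])[[0,5,20]] if k.sum()>20 else y[k])
E
python3 turn.py 9.2
```

```text
0 1459 [51.04902812 51.29173389 52.0118347 ]
15 487 [49.6641407  49.84901275 50.22986451]
25 6 [ 98.37797041  98.78953813 102.05829969 100.38420928  99.57626523
 105.62957609]
35 0 []
45 0 []
[-0.    0.01  3.33] [0.4098 0.0102 0.2372]
```

Turning the grip 30° about the round case clears everything.

```bash
python3 -m inch '[0,0.015,0.007,-0.03,0,0,1.3, 0,0.03,0.014,-0.06,0,0,2.6, 0,0.0457,0.0207,-0.1,0,0,3.9, 0,0.0457,0.0207,-0.13,0,0,4.34, 0,0.0457,0.0207,-0.16,0,0,4.34, 0,0.0457,0.0207,-0.175,0,0,4.34, 0,0.0457,0.0207,-0.175,0,0,4.34, 0,0.0457,0.0207,-0.175,0,0,4.34]'; python3 g.py
```

```text
t: 26.82
eef_pos: [0.4551, 0.0312, 0.0618]
tool_rot: [-3.14, 0.001, 0.247]
wrist_force: [-0.3, -0.0, 0.0]
width: 1.004
gripper_force: 0.0
[0.4551 0.0312 0.0618] 14.177185004332854
[ 205    0   30  201 1222] circ 518.5 84.8 53.8 [522.9  85.   26. ]
[ 320    0   80   59 3899] circ 575.4 19.7 23.7 [576.8  20.4  26. ]
[150  72  19  58 839] circ 514.6 113.5 15.2 [514.7 117.6  26. ]
[ 243  190   85   82 5372] circ 456.6 31.5 26.4 [457.4  31.7  26. ]
stem 620 [499.1  18.6  12. ] yaw -16.9154666047812
```

```bash
python3 -m inch '[0,0.001,0,-0.025,0,0,0, 0,0.001,0,-0.046,0,0,0, 0,0.001,0,-0.046,0,0,0, 1,0.001,0,-0.046,0,0,0, 1,0.001,0,-0.046,0,0,0, 1,0.001,0,-0.046,0,0,0, 1,0.001,0,-0.046,0,0,0, 1,0.001,0,-0.046,0,0,0]' 50; python3 turn.py 14
```

```text
t: 27.53
eef_pos: [0.4578, 0.0309, 0.0183]
tool_rot: [3.141, -0.004, 0.245]
wrist_force: [-3.3, -0.2, 13.7]
width: 0.571
gripper_force: 49.2
[ 0.    0.04 -0.01] [0.4578 0.0309 0.0183]
```

```bash
python3 -m inch '[1,0,0,0.03,0,0,0, 1,0,0,0.07,0,0,0, 1,0,0,0.11,0,0,1.4, 1,0.01,0.02,0.14,0,0,2.8, 1,0.02,0.05,0.16,0,0,4.2, 1,0.03,0.08,0.17,0,0,5.6, 1,0.04,0.11,0.17,0,0,7, 1,0.05,0.14,0.17,0,0,8.4, 1,0.065,0.17,0.17,0,0,9.8, 1,0.08,0.2,0.17,0,0,11.2]'; python3 -m inch '[1,0.02,0.03,0,0,0,1.4, 1,0.04,0.06,0,0,0,2.8, 1,0.058,0.09,0,0,0,4.2, 1,0.058,0.09,0,0,0,5.6, 1,0.058,0.09,-0.02,0,0,7, 1,0.058,0.09,-0.04,0,0,8.4, 1,0.058,0.09,-0.06,0,0,9.8, 1,0.058,0.09,-0.065,0,0,10.9, 1,0.058,0.09,-0.065,0,0,10.9, 1,0.058,0.09,-0.065,0,0,10.9]'; python3 turn.py 124.7; python3 - <<'E'
from snap import *
d,o=snap("wrist","w_g2");W=cloud(d,o);e=o["eef_pos"];v=cv2.cvtColor(d["color"],cv2.COLOR_RGB2HSV)[...,2].astype(int)
# held gauge: stem points by height, dial by brightness
z=W[...,2]-e[2];m=np.zeros(z.shape,bool);m[60:330,150:420]=1
for lo,hi in ((-.012,-.001),(.002,.014)):
    k=m&(z>lo)&(z<hi);P=W[k]*1000;print(lo,k.sum(),(P.mean(0)-e*1000).round(1) if k.any() else None,np.argwhere(k).min(0) if k.any() else None,np.argwhere(k).max(0) if k.any() else None)
for r in range(60,260,10): print(r,v[r,180:390:6])
E
```

```text
t: 28.37
eef_pos: [0.537, 0.2319, 0.1876]
tool_rot: [3.14, -0.001, 1.228]
wrist_force: [0.2, -0.2, -0.5]
width: 0.571
gripper_force: 52.4
t: 29.2
eef_pos: [0.5947, 0.3206, 0.1218]
tool_rot: [-3.141, -0.001, 2.171]
wrist_force: [-0.3, 1.2, -0.1]
width: 0.576
gripper_force: 52.5
[-0.01 -0.01  0.07] [0.5947 0.3206 0.1218]
-0.012 1916 [-4.6 35.  -6.5] [158 235] [247 351]
0.002 8770 [-0.   1.5  8.4] [218 201] [317 366]
60 [165 163 164 167 167 166 168 170 171 147  62  58  60 191 207 214 201 215
 213 207 216 209 213 211 207 203 213 211 211 206 200 205 205 213 206]
70 [ 85  65  43 126 169 170 170 169 170 172 170 172 160  62  64  78 206 212
 213 219 218 209 215 207 209 204 210 201 210 203 203 208 202 204 207]
80 [ 78  44  44  44  45  46 144 172 173 173 172 155 144 175 179 105  66  67
 110 208 213 208 207 197 206 213 208 203 201 204 209 203 201 203 203]
90 [ 42  43  44  42  32  27  47 105 104 106 106 106 108 149 180 178 176 176
 114  67  68 160 211 205 206 207 210 209 210 204 205 205 209 207 202]
100 [ 42  28  29  28  28  31 104 103 105 105 105 104 108 108 136 179 178 177
 178 177 170  71  67 
[... 1553 characters left out ...]
05 106 105 105  42  28  28  55 116 124 127
 127 122 111 153 158 159 155 102 104 106 106 155 173 127  51  32  18]
220 [103 103 104 104 104 104 105 105 105 105  96  78 120 126 126 126 128 130
 127 125 127 126 155 139 106 169 149 168 170 167  84  50 123 124  92]
230 [106 106 104 105 103 104 104 105 104 105 106 124 131 166 162 157 170 177
 175 162 157 161 147 123 144 170 170 168 168  52  50 124 122  73 102]
240 [103 105 105 105 104 104 104 104 105 103 128 161 173 220 220 220 220 220
 220 220 220 220 197 158 144 157 168 170  54  51 122 120  55 133 158]
250 [103 124 126 104 104 104 119 120  30 126 160 219 219 220 220 220 220  94
 220 220 219 219 220 220 162 148  38 115 121 122 118  48 158 158 160]
```

```bash
python3 - <<'E'
from seats import *
d,o=load("wrist");v=cv2.cvtColor(d["color"],cv2.COLOR_RGB2HSV)[...,2].astype(int);e=o["eef_pos"]*1000
W=cloud(d,o)
# held dial: points on top plane
k=np.zeros(v.shape,bool);k[215:330,190:380]=1;k&=(v>190)
n,l,s,c=cv2.connectedComponentsWithStats(k.astype(np.uint8));i=1+np.argmax(s[1:,4]);p=np.argwhere(l==i)[:,::-1];P=plane(d,p,e[2]/1e3+.0077,o)*1000
(x,y),r=cv2.minEnclosingCircle(P[:,:2].astype(np.float32));print("dial px",s[i],"circ rel",x-e[0],y-e[1],r)
k[:]=0;k[160:215,300:360]=1;k&=v>200
S=plane(d,np.argwhere(k)[:,::-1],e[2]/1e3-.0063,o)*1000;l=cv2.fitLine(S[:,:2].astype(np.float32),2,0,.1,.1).ravel();print("stem dir",np.degrees(np.arctan2(l[1],l[0])),S.mean(0)-e,len(S))
q=S.mean(0)-e;print("stem yaw from dial",np.degrees(np.arctan2(S.mean(0)[1]-y,S.mean(0)[0]-x)))
# seat stem
k[:]=0;k[130:172,275:345]=1;k&=v<80
H=plane(d,np.argwhere(k)[:,::-1],.045,o)*1000;a=np.radians(94.2);u=np.array([np.cos(a),np.sin(a)]);w=np.array([-u[1],u[0]])
q=H[:,:2]-[595.8,321.3];A,B=q@u,q@w;print(len(H),"along max",A.max());
for lo in (38,42,46,50,54,58):
    m=(A>=lo)&(A<lo+4)
    if m.any(): print(lo,m.sum(),B[m].min(),B[m].max())
E
```

```text
dial px [ 237  231   93   88 6092] circ rel 3.049751185707237 -2.2423311556942735 23.568368911743164
stem dir -82.42892 [-1.57999294 46.78841133 -6.3       ] 781
stem yaw from dial 95.39417916784483
648 along max 60.86253425249625
38 96 -5.253154593637563 7.106027952400097
42 104 -5.428999017397013 6.989101800079712
46 105 -5.374536308114657 7.115809800489667
50 106 -5.462181985774094 7.120833915727605
54 108 -5.549605988335634 7.125947437113611
58 72 -5.356097546644306 6.186939716674501
```

```bash
python3 -m inch '[1,-0.002,0.0028,-0.01,0,0,-0.1, 1,-0.002,0.0028,-0.02,0,0,-0.1, 1,-0.002,0.0028,-0.02,0,0,-0.1, 1,-0.002,0.0028,-0.02,0,0,-0.1]'; cat > gh.py <<'E'
from seats import *
from snap import snap
d,o=snap("wrist");v=cv2.cvtColor(d["color"],cv2.COLOR_RGB2HSV)[...,2].astype(int);e=o["eef_pos"]*1000;print(e.round(1),np.degrees(o["tool_rot"][2]))
a=np.radians(94.2);u=np.array([np.cos(a),np.sin(a)]);w=np.array([-u[1],u[0]])
k=np.zeros(v.shape,bool);k[215:330,190:380]=1;k&=(v>190)
n,l,s,c=cv2.connectedComponentsWithStats(k.astype(np.uint8));i=1+np.argmax(s[1:,4]);P=plane(d,np.argwhere(l==i)[:,::-1],e[2]/1e3+.0077,o)*1000
(x,y),r=cv2.minEnclosingCircle(P[:,:2].astype(np.float32));print("dial",x,y,r)
k[:]=0;k[140:222,290:370]=1;k&=v>205
S=plane(d,np.argwhere(k)[:,::-1],e[2]/1e3-.0063,o)*1000;q=S[:,:2]-[x,y];A,B=q@u,q@w;print("tip along (59)",A.max())
for lo in range(36,58,4):
    m=(A>=lo)&(A<lo+4)
    if m.any(): print(" stem",lo,m.sum(),B[m].min().round(1),B[m].max().round(1))
k[:]=0;k[100:200,260:360]=1;k&=v<80
H=plane(d,np.argwhere(k)[:,::-1],.045,o)*1000;q=H[:,:2]-[595.6,321.3];A,B=q@u,q@w
for lo in range(38,66,4):
    m=(A>=lo)&(A<lo+4)&(abs(B)<12)
    if m.any(): print(" seat",lo,m.sum(),B[m].min().round(1),B[m].max().round(1),A[m].max().round(1))
E
python3 gh.py
```

```text
t: 29.58
eef_pos: [0.5921, 0.3233, 0.1004]
tool_rot: [-3.14, -0.0, 2.165]
wrist_force: [-0.6, -0.3, -1.6]
width: 0.575
gripper_force: 52.5
[592.1 323.3 100.4] 124.04427196701751
dial 595.2590942382812 321.0434875488281 23.655696868896484
tip along (59) 59.79550776557938
 stem 36 58 -3.0 2.6
 stem 40 131 -3.2 5.5
 stem 44 147 -3.3 5.5
 stem 48 150 -3.4 5.4
 stem 52 155 -3.4 5.4
 stem 56 142 -3.4 5.3
 seat 38 79 -1.2 6.8 42.0
 seat 42 81 -1.3 6.8 46.0
 seat 46 84 -1.5 6.8 50.0
 seat 50 84 -1.3 6.9 53.9
 seat 54 89 -1.8 7.0 57.9
 seat 58 79 -4.8 6.7 60.8
```

```bash
python3 -m inch '[1,0,0,-0.015,0,0,-0.12, 1,0,0,-0.032,0,0,-0.12, 1,0,0,-0.032,0,0,-0.12, 1,0,0,-0.032,0,0,-0.12]'; python3 -m inch '[1,0,0,0,0,0,0]'
```

```text
t: 29.97
eef_pos: [0.5916, 0.3228, 0.0669]
tool_rot: [-3.138, -0.001, 2.155]
wrist_force: [0.1, -0.6, -0.9]
width: 0.573
gripper_force: 52.5
t: 30.05
eef_pos: [0.5923, 0.3236, 0.0686]
tool_rot: [-3.14, -0.001, 2.155]
wrist_force: [0.8, 0.4, -1.2]
width: 0.574
gripper_force: 52.5
```

```bash
python3 -m inch '[1,0,0,-0.004,0,0,0, 1,0,0,-0.008,0,0,0, 1,0,0,-0.012,0,0,0, 1,0,0,-0.014,0,0,0, 1,0,0,-0.014,0,0,0]'; python3 -m inch '[1,0,0,-0.001,0,0,0, 1,0,0,-0.002,0,0,0, 1,0,0,-0.002,0,0,0]'
```

```text
t: 30.47
eef_pos: [0.5932, 0.3243, 0.0556]
tool_rot: [3.14, -0.001, 2.155]
wrist_force: [2.8, 1.6, -1.2]
width: 0.571
gripper_force: 52.6
t: 30.72
eef_pos: [0.5929, 0.3241, 0.0533]
tool_rot: [3.141, -0.001, 2.155]
wrist_force: [2.5, 2.9, 0.7]
width: 0.573
gripper_force: 52.8
```

```bash
python3 -m inch '[0,0,0,0,0,0,0, 0,0,0,0,0,0,0, 0,0,0,0,0,0,0, 0,0,0,0.02,0,0,0, 0,0.0028,-0.0028,0.04,0,0,0, 1,0.0028,-0.0028,0.04,0,0,0, 1,0.0028,-0.0028,0.04,0,0,0, 1,0.0028,-0.0028,0.04,0,0,0, 1,0.0028,-0.0028,0.04,0,0,0, 1,0.0028,-0.0028,0.04,0,0,0]' ; python3 -m inch '[1,0,0,-0.01,0,0,0, 1,0,0,-0.02,0,0,0, 1,0,0,-0.026,0,0,0, 1,0,0,-0.029,0,0,0, 1,0,0,-0.031,0,0,0, 1,0,0,-0.033,0,0,0,1,0,0,-0.033,0,0,0]'
```

```text
t: 31.55
eef_pos: [0.5948, 0.3205, 0.0921]
tool_rot: [-3.14, -0.001, 2.155]
wrist_force: [0.7, -1.6, -0.0]
width: 0.299
gripper_force: 0.0
t: 32.13
eef_pos: [0.5953, 0.3209, 0.06]
tool_rot: [-3.141, -0.001, 2.155]
wrist_force: [-0.2, 0.6, 0.6]
width: 0.005
gripper_force: 0.0
```

```bash
python3 -m inch '[1,0,0,-0.002,0,0,0, 1,0,0,-0.003,0,0,0, 1,0,0,-0.003,0,0,0]'; python3 -m inch '[1,0,0,-0.001,0,0,0, 1,0,0,-0.002,0,0,0,1,0,0,-0.002,0,0,0]'
```

```text
t: 32.38
eef_pos: [0.5955, 0.3207, 0.0572]
tool_rot: [-3.141, -0.0, 2.155]
wrist_force: [-0.1, -2.1, 2.2]
width: 0.0
gripper_force: 1.5
t: 32.63
eef_pos: [0.5956, 0.3207, 0.0572]
tool_rot: [3.141, 0.001, 2.155]
wrist_force: [-3.3, -6.1, 16.0]
width: 0.003
gripper_force: 8.2
```

```bash
python3 -m inch '[1,0,0,-0.001,0,0,0, 1,0,0,-0.001,0,0,0]'; python3 -m inch '[1,0,0,0.04,0,0,0, 1,0,0,0.08,0,0,0, 1,0,0,0.12,0,0,-1.4, 1,-0.01,-0.02,0.16,0,0,-2.8, 1,-0.03,-0.05,0.19,0,0,-4.2, 1,-0.05,-0.08,0.21,0,0,-5.6, 1,-0.07,-0.11,0.21,0,0,-7, 1,-0.09,-0.14,0.21,0,0,-8.4, 1,-0.11,-0.17,0.21,0,0,-9.8, 1,-0.13,-0.18,0.21,0,0,-11.2]'; python3 -m inch '[1,-0.01,-0.01,0,0,0,-1.4, 1,-0.02,-0.01,0,0,0,-2.8, 1,-0.02,-0.01,0,0,0,-4.2, 1,-0.02,-0.01,0,0,0,-5.6, 1,-0.02,-0.01,0,0,0,-7, 1,-0.02,-0.01,0,0,0,-7, 1,-0.02,-0.01,0,0,0,-7]'; python3 - <<'E'
from seats import *
from snap import snap
d,o=snap("wrist","w_end");W=cloud(d,o)*1000;e=o["eef_pos"];print(e,np.degrees(o["tool_rot"][2]))
S=dict(cal=(595.3,190.9,55),pliers=(508.1,194,55),gauge=(595.6,321.3,57));a=np.radians(94.2);u=np.array([np.cos(a),np.sin(a)]);w=np.array([-u[1],u[0]])
F=W.reshape(-1,3)
ins=F[(abs(F[:,0]-550)<60)&(abs(F[:,1]-240)<110)];z=ins[:,2];print("insert surf",np.median(z[(z>38)&(z<50)]))
for n,(x,y,h) in S.items():
    q=F[:,:2]-[x,y];k=(np.hypot(*q.T)<60)&(F[:,2]>50)&(F[:,2]<75);P=F[k]
    print(n,k.sum(),"z",np.percentile(P[:,2],[10,50,90]).round(1),"ctr off",(P[:,:2].mean(0)-[x,y]).round(1),[t for t in cv2.minAreaRect(P[:,:2].astype(np.float32))[1:]])
d,o=snap("top","t_end");T=cloud(d)
B=T[240:300,400:450].reshape(-1,3);B=B[(B[:,2]>.085)&(B[:,2]<.13)];print("ball",B.mean(0).round(3))
print("jar",T[148,300].round(3)); M=T[185:240,330:400].reshape(-1,3);l=np.array([.563,-.253]);q=M[:,:2]-l;x=q@[.9895,-.144];y=q@[.144,.9895];z=M[:,2]-.01
for h in (.085,.1,.115):
    k=(abs(y)<.025)&(abs(z-h)<.006);print(h,k.sum(),np.median(x[k]) if k.any() else None)
E
```

```text
t: 32.8
eef_pos: [0.5956, 0.3207, 0.0571]
tool_rot: [3.141, 0.001, 2.154]
wrist_force: [-6.0, -7.9, 22.3]
width: 0.001
gripper_force: 11.4
t: 33.63
eef_pos: [0.4646, 0.1363, 0.2634]
tool_rot: [3.141, 0.002, 1.167]
wrist_force: [0.3, -0.4, 0.4]
width: 0.0
gripper_force: 0.0
t: 34.22
eef_pos: [0.4452, 0.1311, 0.2641]
tool_rot: [-3.141, -0.001, 0.571]
wrist_force: [0.6, -0.0, -0.9]
width: -0.003
gripper_force: 0.0
[0.445196   0.13110701 0.26410985] 32.71213571974068
insert surf 45.72697773053247
cal 1736 z [54.5 55.7 56.9] ctr off [-0.8  0.1] [(32.477630615234375, 53.00019454956055), 3.9477126598358154]
pliers 657 z [54.  55.8 57.5] ctr off [ 0.4 -0.4] [(45.01686096191406, 64.71525573730469), 33.509666442871094]Traceback (most recent call last):
  File "<stdin>", line 9, in <module>
    return _quantile_unchecked(
        a, q, axis, out, overwrite_input, method, keepdims, weights)
    return _ureduce(a,
                    func=_quantile_ureduce_func,
    ...<5 lines>...
                    overwrite_input=overwrite_input,
                    method=method)
    r = func(a, **kwargs)
    result = _quantile(arr,
                       quantiles=q,
    ...<2 lines>...
                       out=out,
                       weights=wgt)
    slices_having_nans = np.isnan(arr[-1, ...])
                                  ~~~^^^^^^^^^
IndexError: index -1 is out of bounds for axis 0 with size 0
```

```bash
python3 -m inch '[1,0,-0.04,0,0,0,0, 1,0,-0.08,0,0,0,0, 1,-0.01,-0.12,0,0,0,0, 1,-0.02,-0.16,0,0,0,0, 1,-0.03,-0.2,0,0,0,0, 1,-0.03,-0.24,0,0,0,0, 1,-0.03,-0.28,0,0,0,0, 1,-0.03,-0.28,0,0,0,0, 1,-0.03,-0.28,0,0,0,0]'; python3 - <<'E'
from seats import *
from snap import snap
d,o=snap("top","t_end");T=cloud(d);F=T.reshape(-1,3)*1000
for n,(x,y) in dict(cal=(595.3,190.9),pliers=(508.1,194),gauge=(595.6,321.3)).items():
    q=F[:,:2]-[x,y];k=(np.hypot(*q.T)<45)&(F[:,2]>50)&(F[:,2]<75);P=F[k];print(n,k.sum(),np.median(P,axis=0).round(1),(P.mean(0)[:2]-[x,y]).round(1)) if k.any() else print(n,0)
q=F[:,:2]-[595.6,321.3];a=np.radians(94.2);A=q@[np.cos(a),np.sin(a)];Bq=q@[-np.sin(a),np.cos(a)]
k=(A>30)&(A<57)&(abs(Bq)<4);print("stem z",np.median(F[k,2]))
B=T[240:300,400:450].reshape(-1,3);B=B[(B[:,2]>.085)&(B[:,2]<.13)];print("ball",len(B),B.mean(0).round(3))
print("jar",T[148,300].round(3)); M=T[185:240,330:400].reshape(-1,3);l=np.array([.563,-.253]);q=M[:,:2]-l;x=q@[.9895,-.144];y=q@[.144,.9895];z=M[:,2]-.01
for h in (.085,.1,.115):
    k=(abs(y)<.025)&(abs(z-h)<.006);print(h,k.sum(),np.median(x[k]) if k.any() else None)
E
```

```text
t: 35.02
eef_pos: [0.4149, -0.1512, 0.2636]
tool_rot: [-3.14, -0.001, 0.565]
wrist_force: [-0.4, 1.1, 0.4]
width: 0.002
gripper_force: 0.0
cal 206 [593.4 189.1  54.5] [-1.  -1.9]
pliers 107 [508.8 190.6  54. ] [ 1.1 -2.8]
gauge 286 [594.6 319.9  56.9] [-1. -1.]
stem z 42.43000292757159
ball 88 [ 0.448 -0.41   0.11 ]
jar [ 0.765 -0.072  0.068]
0.085 15 0.005700695801006192
0.1 18 -0.00012426510983360502
0.115 61 -0.009258891943436147
```

```bash
python3 -c "
from rig import bot
print(bot.finish_job())"
```

```text
the job is handed in; nothing more can be done
None
```

The job is handed in, but no verdict came back. By my own measurements the grinder switch is off (about 0.95 rad), the caliper, pliers and gauge are pressed home in their cutouts, the slab leans about 0.33 rad on the stand, and the jar is standing; only one slab was in the rack and I saw no stone in any picture.

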